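# Box the crumbly core plugs and ease the sprung flap shut

## Task

First put the grey nylon wedge that lies on the plug box's flap away in the tool tray, then swing the flap up and over until it rests open on its stop by itself. Stand every crumbly sandstone plug on its end inside the box, holding each only lightly and setting it down softly rather than dropping it. Then bring the flap down against its springs and ease it fully shut, never letting it slam; leave all the other things on the table where they are.

Things in the scene. Friction and masses are not known exactly. Their poses are not given: they have to be found in the camera images.
- plug_box: Sample box of blue sheet steel, fixed: 170 (its x) by 280 (its y) outside, walls 4 thick, rim 75 above the table, open on top once its flap is up. Origin: centre of its underside, on the table; z up. Its +x side carries the flap's hinge, its -x side is the front. Inside: x -81 to +81, y -136 to +136, floor (the liner) 12 above the table.
- liner: Black rubber liner, the box's inside floor; its top is 12 above the table, flat, fixed. Origin: centre of its underside (8 above the table), axes those of the box.
- flap (a joint): Flap angle: 0 shut, level on the rim; grows as its front edge swings up, to the open stop at 2.1 rad. Aluminium plate 168 x 276 x 4, top 82 above the table when shut. Below about 1.8 rad its weight and springs shut it, fast if let go (2.1 N at the bar when nearly shut, 0.4 N at 1.57 rad); beyond that it leans back and rests on the stop, where 0.5 N at the bar pulls it off.
- flap_hinge (a point): Middle of the flap's hinge axis, 80 above the table; axes those of the box: the flap turns about this y axis. At flap angle a the pull bar's middle is at x = -220 cos a, z = +220 sin a from here.
- flap_bar (a point): Middle of the flap's pull bar: round steel, 10 thick, 116 long, parallel to the hinge, on two arms 110 apart. Free space of 35 between bar and plate. Shut, it is 80 above the table and 45 in front of the box; at the stop 270 above the table and 111 behind the hinge. It turns freely in a light pinch, so the grip can keep its direction as the flap swings. y along the bar; axes turn with the flap.
- wedge: Grey nylon core-splitter wedge, 90 long (x), 32 wide (y), lying flat: a block head 26 high from x = -45 to 0, then tapering to 6 high at x = +45; 70 g. Origin: middle of its underside. At the start it lies on the shut flap.
- tool_tray: Low open steel tool tray, fixed: 200 (x) by 120 (y) outside, 35 high, walls and floor 4 thick. Origin: centre of its underside, on the table.
- plug1: Sandstone core plug standing on end (may be absent): a cylinder 38 across and 46 high, tan with brown bands, about 0.12 kg. Crumbly: it breaks if the two fingers' squeezes add up to more than 75 N, if it is pressed on the box's floor with more than 40 N, or if it is let fall into the box from more than about 15 mm. Origin: centre of its lower end; z along its axis.
- plug2: Sandstone core plug standing on end (may be absent): a cylinder 38 across and 43 high, tan with brown bands, about 0.12 kg. Crumbly: it breaks if the two fingers' squeezes add up to more than 75 N, if it is pressed on the box's floor with more than 40 N, or if it is let fall into the box from more than about 15 mm. Origin: centre of its lower end; z along its axis.
- plug3: Sandstone core plug standing on end (may be absent): a cylinder 38 across and 40 high, tan with brown bands, about 0.12 kg. Crumbly: it breaks if the two fingers' squeezes add up to more than 75 N, if it is pressed on the box's floor with more than 40 N, or if it is let fall into the box from more than about 15 mm. Origin: centre of its lower end; z along its axis.
- plug4: Sandstone core plug standing on end (may be absent): a cylinder 38 across and 48 high, tan with brown bands, about 0.12 kg. Crumbly: it breaks if the two fingers' squeezes add up to more than 75 N, if it is pressed on the box's floor with more than 40 N, or if it is let fall into the box from more than about 15 mm. Origin: centre of its lower end; z along its axis.
- plug5: Sandstone core plug standing on end (may be absent): a cylinder 38 across and 38 high, tan with brown bands, about 0.12 kg. Crumbly: it breaks if the two fingers' squeezes add up to more than 75 N, if it is pressed on the box's floor with more than 40 N, or if it is let fall into the box from more than about 15 mm. Origin: centre of its lower end; z along its axis.
- lens: Brass-cased hand lens lying on the table, 52 by 32 by 14; leave alone. Origin: underside.
- magnet_bar: Small copper magnet bar lying on the table, 55 by 13 by 11; leave alone. Origin: middle of its underside.
- depth_block: Wooden core depth block, 58 by 34 by 24; leave alone. Origin: middle of its underside.
- marker_holder: Red plastic marker holder, 50 by 100 by 60 with markers up to 113 high; leave alone. Origin: middle of its underside.
- acid_bottle: Small white dropper bottle, 44 across, 95 high; leave alone. Origin: middle of its underside.
- quartzite: Quartzite core section, 63 across and 85 high, standing within 30 of the middle of the cast-iron turntable (220 across, 45 high); leave alone. Origin: centre of its lower end.
Not all that is in view belongs to the job. What is shaped like the plug1 but black, purple or red is not meant.

How it is judged (in metres and radians):
On the way, in this order (a step that is already met when the one before it is completed fails the run):
1. the wedge lies in the tool tray, let go (x of wedge in the frame of tool_tray between -0.09 and 0.09 m and y of wedge in the frame of tool_tray between -0.052 and 0.052 m and z of wedge in the frame of tool_tray below 0.025 m and contact force between the fingers and wedge below 0.1 N), for 0.2 s.
2. the flap rests open on its stop, let go (above 1.95 rad) (value of joint flap above 1.95 rad and contact force between the fingers and plug_box below 0.1 N), for 0.3 s.
3. every plug stands on its end inside the box, let go, with the flap still open (x of plug1 in the frame of plug_box between -0.08 and 0.08 m and y of plug1 in the frame of plug_box between -0.135 and 0.135 m and z of each of plug1, plug2, plug3, plug4, plug5 in the frame of plug_box below 0.03 m and angle between each of plug1, plug2, plug3, plug4, plug5's own z axis and vertical below 0.2 rad and contact force between the fingers and plug1 below 0.1 N and x of plug2 in the frame of plug_box between -0.08 and 0.08 m and y of plug2 in the frame of plug_box between -0.135 and 0.135 m and contact force between the fingers and plug2 below 0.1 N and x of plug3 in the frame of plug_box between -0.08 and 0.08 m and y of plug3 in the frame of plug_box between -0.135 and 0.135 m and contact force between the fingers and plug3 below 0.1 N and x of plug4 in the frame of plug_box between -0.08 and 0.08 m and y of plug4 in the frame of plug_box between -0.135 and 0.135 m and contact force between the fingers and plug4 below 0.1 N and x of plug5 in the frame of plug_box between -0.08 and 0.08 m and y of plug5 in the frame of plug_box between -0.135 and 0.135 m and contact force between the fingers and plug5 below 0.1 N and value of joint flap above 1.9 rad), for 0.2 s.
4. the flap is shut (under 0.03 rad) (value of joint flap below 0.03 rad), for 0.2 s.
At the end, for the whole second after the job is handed in: The flap is shut (under 0.03 rad); every plug that is there stands within 0.2 rad of upright inside the box, on its floor; the wedge lies in the tool tray; nothing is held (all of step 1 and value of joint flap below 0.03 rad and x of plug1 in the frame of plug_box between -0.08 and 0.08 m and y of plug1 in the frame of plug_box between -0.135 and 0.135 m and z of each of plug1, plug2, plug3, plug4, plug5 in the frame of plug_box below 0.03 m and angle between each of plug1, plug2, plug3, plug4, plug5's own z axis and vertical below 0.2 rad and contact force between the fingers and plug1 below 0.1 N and x of plug2 in the frame of plug_box between -0.08 and 0.08 m and y of plug2 in the frame of plug_box between -0.135 and 0.135 m and contact force between the fingers and plug2 below 0.1 N and x of plug3 in the frame of plug_box between -0.08 and 0.08 m and y of plug3 in the frame of plug_box between -0.135 and 0.135 m and contact force between the fingers and plug3 below 0.1 N and x of plug4 in the frame of plug_box between -0.08 and 0.08 m and y of plug4 in the frame of plug_box between -0.135 and 0.135 m and contact force between the fingers and plug4 below 0.1 N and x of plug5 in the frame of plug_box between -0.08 and 0.08 m and y of plug5 in the frame of plug_box between -0.135 and 0.135 m and contact force between the fingers and plug5 below 0.1 N); the robot touches nothing.
It fails at once if the flap slams: it goes down faster than 1.5 rad/s (0.33 m/s at the bar) in its last 0.5 rad (value of joint flap below 0.5 rad and velocity of joint flap below -1.5 rad/s).
It fails at once if a plug is squeezed with more than 75 N, both fingers added (contact force between the fingers and plug1 above 75 N or contact force between the fingers and plug2 above 75 N or contact force between the fingers and plug3 above 75 N or contact force between the fingers and plug4 above 75 N or contact force between the fingers and plug5 above 75 N).
It fails at once if a plug is pressed on the box's floor with more than 40 N (contact force between any of plug1, plug2, plug3, plug4, plug5 and liner above 40 N).
It fails at once if a plug is let fall into the box from more than about 15 mm (loose, upright, 4 mm or more above the floor, faster than 0.45 m/s) ((x of plug1 in the frame of plug_box between -0.08 and 0.08 m and y of plug1 in the frame of plug_box between -0.135 and 0.135 m and z of plug1 in the frame of plug_box between 0.016 and 0.075 m and contact force between the fingers and plug1 below 0.1 N and angle between plug1's own z axis and vertical below 0.2 rad and linear speed of plug1 above 0.45 m/s) or (x of plug2 in the frame of plug_box between -0.08 and 0.08 m and y of plug2 in the frame of plug_box between -0.135 and 0.135 m and z of plug2 in the frame of plug_box between 0.016 and 0.075 m and contact force between the fingers and plug2 below 0.1 N and angle between plug2's own z axis and vertical below 0.2 rad and linear speed of plug2 above 0.45 m/s) or (x of plug3 in the frame of plug_box between -0.08 and 0.08 m and y of plug3 in the frame of plug_box between -0.135 and 0.135 m and z of plug3 in the frame of plug_box between 0.016 and 0.075 m and contact force between the fingers and plug3 below 0.1 N and angle between plug3's own z axis and vertical below 0.2 rad and linear speed of plug3 above 0.45 m/s) or (x of plug4 in the frame of plug_box between -0.08 and 0.08 m and y of plug4 in the frame of plug_box between -0.135 and 0.135 m and z of plug4 in the frame of plug_box between 0.016 and 0.075 m and contact force between the fingers and plug4 below 0.1 N and angle between plug4's own z axis and vertical below 0.2 rad and linear speed of plug4 above 0.45 m/s) or (x of plug5 in the frame of plug_box between -0.08 and 0.08 m and y of plug5 in the frame of plug_box between -0.135 and 0.135 m and z of plug5 in the frame of plug_box between 0.016 and 0.075 m and contact force between the fingers and plug5 below 0.1 N and angle between plug5's own z axis and vertical below 0.2 rad and linear speed of plug5 above 0.45 m/s)).
It fails at once if another thing on the table is moved more than 30 mm (distance of any of lens, magnet_bar, depth_block, marker_holder, acid_bottle, quartzite from where it was at the start of the episode above 0.03 m).
Of plug1, plug2, plug3, plug4, plug5 only 3 to 5 are there at a start; the rules pass over those that are not, and their reading is None.
At some moment in a run one of plug1, plug2, plug3, plug4, plug5 may be knocked a few centimetres aside while the robot is not near it.
It also fails if it takes over 210 s, if anything falls off the work surface, if the arm or the gripper's body presses on something with over 40 N, if the wrist force passes 120 N, or if a joint passes its speed limit or range.

## Robot

A 6-joint arm with a two-finger parallel gripper is mounted at the origin on the work surface. World frame = base frame: x ahead of the robot, y to its left, z up, the work surface at z = 0. Lengths are in mm, angles in rad, forces in N, time in s.
With the tool pointing down it reaches from about 425 to 925 mm from the base axis. Payload 12.5 kg.
Tool frame: the origin (TCP) lies where the fingers leave the gripper's body, on its centre line; the fingertips stand 73 mm ahead of it and the grasp point (between the pads) lies 54 mm ahead of it; z points along the fingers, y is the direction in which the jaws open and shut (so a half turn about z gives the same grasp; the last joint's range is limited). The gripper opens to 85 mm and grips with 20 to 120 N. Pads are 22 mm wide; open, the fingers measure 114 mm over their backs; the gripper's body (76 mm by 85 mm) begins 54 mm behind the grasp point. The pads swing forward as they close: fully open they stand 13 mm farther back than shut.
Start: joints at [-0.106, 0.491, 1.559, -0, 1.092, -0.106], TCP at [625.009, 0.022, 303.927] pointing down, gripper open.
Joint ranges: [-3.1, 3.1], [-0.84, 2.19], [0.05, 2.79], [-1.13, 4.28], [0.06, 2.93], [-2.69, 2.69]. Speed limits (rad/s): [2.22, 2.22, 2.79, 3.14, 3.14, 3.14].

## Interface

Orientations are given as a unit quaternion [x, y, z, w].
In Python, from workcell import arm gives the robot as it stands. The module is installed in compiled form; this text tells all that it offers.
- The arm moves only by the tool carry_out, never from a script. Its argument "moves" is a list of rows, each an object with "offset": the shift along the tool's x, y, z each as a share of 0.6 m, from -1 to 1, a list of three; "turn": the turn about the tool's z as a share of 30 degrees, from -1 to 1; "hand": the finger opening in mm, from 0 to 85.4. A call has 1 to 12 rows; each row is the pose to reach, as a shift and turn from the pose commanded when the call began, along the tool's axes at that moment; what a row does not reach only later rows make up. A row lasts 1/12 s, in which the tool goes at most 41.7 mm and 7.16 degrees, less where a joint would pass 70% of its speed; a pose out of reach is approached as far as the arm can. A call with a number of a shift or a turn outside -1 to 1 is refused whole. A call with a gripper value outside its range is refused whole. The fingers move at their own pace and stop on an object; "grip_force" is the grip in N (left out, the last holds). Time passes only in rows, so rows that repeat a pose let the fingers close. It gives the time, the measured TCP pose, the force and the opening at its end, in the units of the state.
- arm.get_obs(): the state, without advancing time (a new reading comes with each control period).
- arm.capture(name): name is "scene" or "side" or "wrist"; returns (picture, depth): 400x640x3 uint8, blue, green, red; 400x640 float32, mm along the optical axis (not along the pixel's ray), 0 where there is no reading.
- arm.camera_params(name): a dict with "fx", "fy", "cx", "cy" (pixels), "k1" (the pictures are not rectified: a ray, as slopes to the right and down, at radius r is drawn at 1 + k1 r^2 times it, then the intrinsics apply), "view" (4x4, takes a point from world to camera coordinates). Camera axes: x right, y down, z forward; pixel columns grow to the right and rows downward; lengths in mm; the calibration is good to about 2 mm. A picture is of the moment at which its call begins: read the wrist's pose just before it. camera_params takes no time and is no camera call; for the wrist camera it gives the pose at the moment of the call.
- arm.close_job(): hands the job in, once; it reports no verdict.
The state is a dict: "clock": time; "joint_pos": joint angles; "dq": joint speeds; "effort": joint torques, N m; "tool_pos": TCP position; "ee_rot": TCP orientation; "contact_force": force on the tool from outside, world axes, zero at the start; "ft_torque": the same for the moment, N m; "grip_width": opening from 0.0 (shut) to 1.0 (fully open).
Only numpy, scipy, OpenCV 4.12 (cv2) and the standard library are available. Lean on these libraries where they do the work, as an engineer would, in place of code of your own. Each camera call takes 0.05 s, during which the arm holds its last target.

## Working session

There is one attempt and no reset: what is moved stays moved. The work goes in short steps, Python scripts to look and compute and a tool call to move; the robot and the scene stay as the last step left them, time stands still between calls to the robot, and variables do not carry over. Pictures are saved under pics/ and viewed, and the job is handed in when it is done.

Besides the shell and the picture viewer there is one more tool, called after ">>>" as name([rows], argument=value, ...), one row to a line, values as JSON. carry_out: Moves the arm, as the interface text tells. Shift numbers are shares of 0.6 m and turn numbers shares of 30 degrees, none past 1 either way. Its arguments: {"type":"object","properties":{"moves":{"type":"array","items":{"type":"object","properties":{"offset":{"type":"array","items":{"type":"number"}},"turn":{"type":"number"},"hand":{"type":"number"}}}},"grip_force":{"type":"number"}},"required":["moves"]}

```bash
mkdir -p pics; cat > h.py <<'E'
import numpy as np, cv2
from workcell import arm
def px2w(name,u,v,d=None,z=None,P=None):
    P=P or arm.camera_params(name)
    xd=(u-P['cx'])/P['fx']; yd=(v-P['cy'])/P['fy']
    x,y=xd,yd
    for _ in range(20):
        s=1+P['k1']*(x*x+y*y); x,y=xd/s,yd/s
    V=np.linalg.inv(np.array(P['view']))
    r=np.array([x,y,1.])
    if d is not None: c=r*d
    else:
        o=V[:3,3]; dr=V[:3,:3]@r; c=r*((z-o[2])/dr[2])
    return V[:3,:3]@c+V[:3,3]
E
python3 - <<'E'
from h import *
print(arm.get_obs())
for n in ['scene','side','wrist']:
    P=arm.camera_params(n); print(n,{k:(np.round(v,3) if k=='view' else v) for k,v in P.items()})
    im,d=arm.capture(n); cv2.imwrite(f'pics/{n}0.png',im); np.save(f'pics/{n}0.npy',d)
E
```

```text
{'clock': 0.0, 'joint_pos': array([-1.05592614e-01,  4.91552185e-01,  1.55944942e+00,  2.01780411e-05,
        1.09171484e+00, -1.05584177e-01]), 'dq': array([-0.00158131, -0.00033047,  0.00132968,  0.00292668,  0.00055047,
       -0.00099811]), 'effort': array([-2.53899279e-04, -6.18447447e+01, -2.61596632e+01, -1.41405640e-04,
        4.01603000e-03, -9.44706159e-06]), 'tool_pos': array([6.24851933e+02, 4.63203173e-02, 3.03332290e+02]), 'ee_rot': array([ 7.07112945e-01,  7.07100394e-01, -3.46271708e-04, -4.42608115e-04]), 'contact_force': array([0.03191341, 0.04132292, 0.10306146]), 'ft_torque': array([ 0.02183151, -0.01691955,  0.01421557]), 'grip_width': 1.000443214971635}
scene {'fx': 514.1421543052884, 'fy': 514.1421543052884, 'cx': 319.9624546455973, 'cy': 188.29754606939613, 'k1': -0.1044116849805034, 'view': array([[-2.720000e-01,  9.620000e-01, -9.000000e-03,  2.199780e+02],
       [ 6.930000e-01,  1.890000e-01, -6.950000e-01, -3.158340e+02],
       [-6.670000e-01, -1.950000e-01, -7.190000e-01,  1.763209e+03],
       [ 0.000000e+00,  0.000000e+00,  0.000000e+00,  1.000000e+00]])}
side {'fx': 428.51179253079414, 'fy': 428.51179253079414, 'cx': 322.44104352823115, 'cy': 197.69076135698478, 'k1': -0.024599063905803686, 'view': array([[ 7.89000e-01, -6.15000e-01, -6.00000e-03, -4.73815e+02],
       [-3.20000e-01, -4.02000e-01, -8.58000e-01,  2.04521e+02],
       [ 5.25000e-01,  6.79000e-01, -5.14000e-01,  7.32857e+02],
       [ 0.00000e+00,  0.00000e+00,  0.00000e+00,  1.00000e+00]])}
wrist {'fx': 319.5631522577762, 'fy': 319.5631522577762, 'cx': 324.47405803224666, 'cy': 202.23957887888685, 'k1': 0.0033550872369510964, 'view': array([[ 1.00000e+00, -0.00000e+00, -2.00000e-03, -6.25704e+02],
       [ 0.00000e+00, -9.48000e-01,  3.17000e-01, -4.17400e+01],
       [-2.00000e-03, -3.17000e-01, -9.48000e-01,  3.80579e+02],
       [ 0.00000e+00,  0.00000e+00,  0.00000e+00,  1.00000e+00]])}
```

View pics/scene0.png

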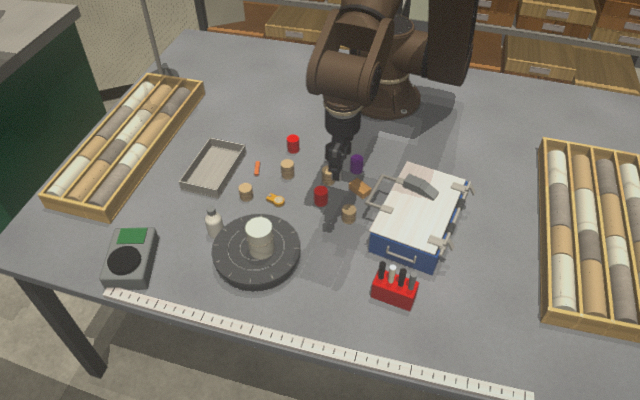

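View pics/side0.png

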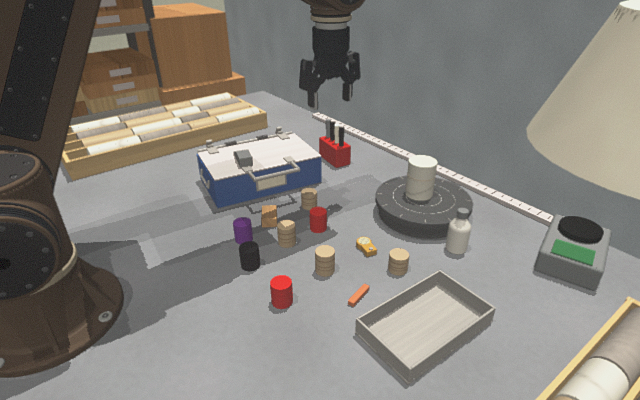

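View pics/wrist0.png

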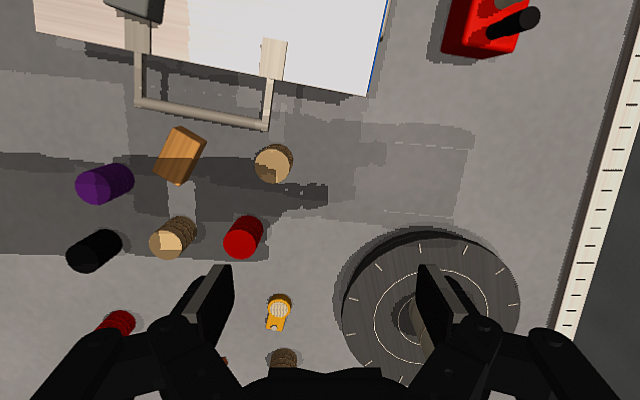

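```bash
python3 - <<'E'
from h import *
im=cv2.imread('pics/scene0.png'); cv2.imwrite('pics/s0a.png',cv2.resize(im[120:270,170:370],None,fx=4,fy=4,interpolation=cv2.INTER_CUBIC))
cv2.imwrite('pics/s0b.png',cv2.resize(im[150:310,350:490],None,fx=4,fy=3.7,interpolation=cv2.INTER_CUBIC)[:592])
im=cv2.imread('pics/side0.png'); cv2.imwrite('pics/d0a.png',cv2.resize(im[120:320,190:350],None,fx=3,fy=3,interpolation=cv2.INTER_CUBIC))
E
```

```text
(no output)
```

View pics/s0a.png

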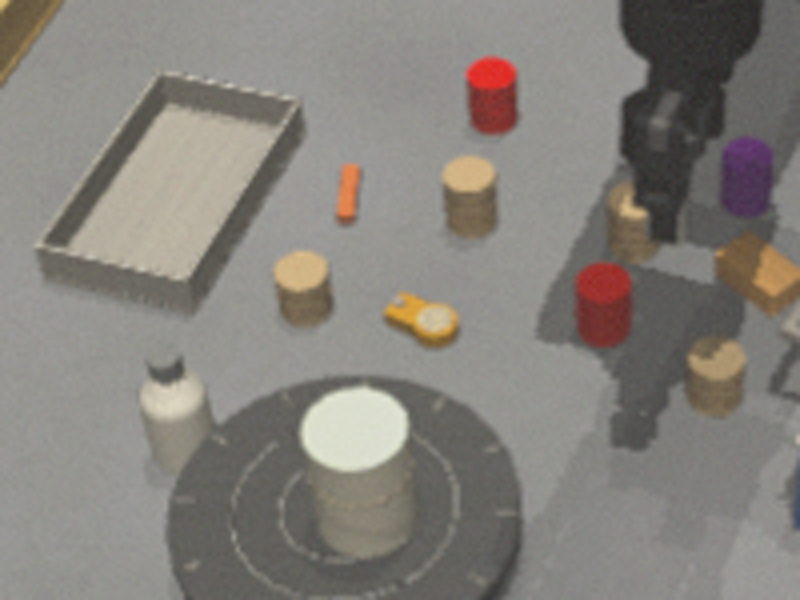

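View pics/s0b.png

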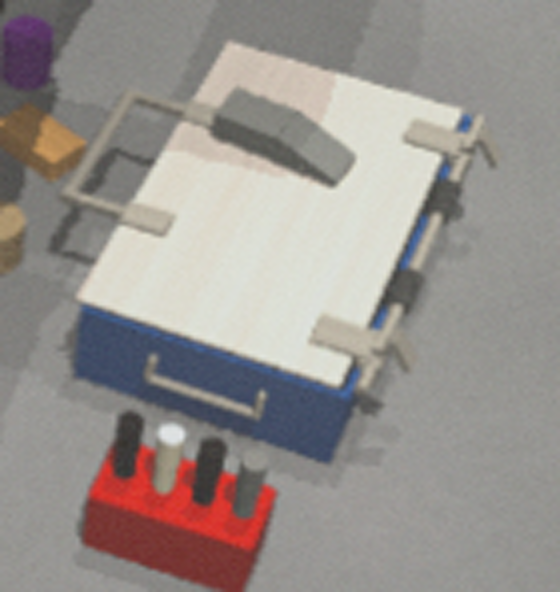

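View pics/d0a.png

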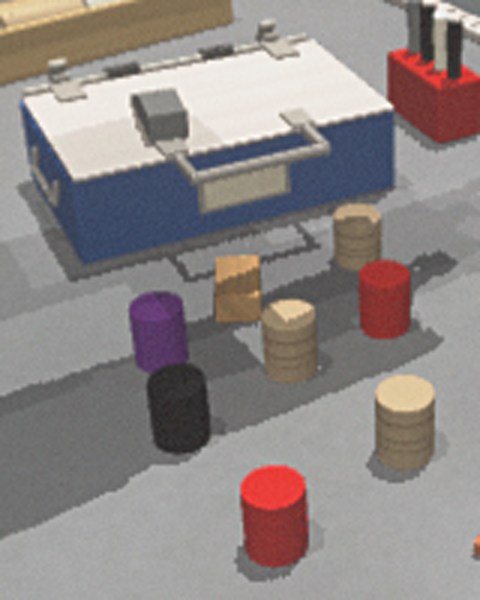

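```bash
python3 - <<'E'
from h import *
ds=np.load('pics/scene0.npy'); dd=np.load('pics/side0.npy'); dw=np.load('pics/wrist0.npy')
def g(n,D,u,v):
    p=D[int(round(v))-1:int(round(v))+2,int(round(u))-1:int(round(u))+2]; p=p[p>0]
    return px2w(n,u,v,d=np.median(p)).round(1) if p.size else None
for k,(u,v) in dict(A=(349,210.2),C=(287.5,163.8),D=(245.5,187.8),purple=(357,157),red1=(293,138.5),red2=(321,190),mag=(257,168),lens=(275,200),wood=(360,188),bottle=(211,210),qz=(259,228),marker=(392,280)).items(): print('s',k,g('scene',ds,u,v))
for k,(u,v) in dict(A=(309,192.3),B=(286.3,225),C=(325,251.3),D=(399,254),black=(249,247)).items(): print('d',k,g('side',dd,u,v))
c=lambda x,y:(350+x/4,150+y/3.7)
for k,p in dict(p1=(230,42),p2=(82,300),p3=(345,385),p4=(470,108)).items(): print(k,px2w('scene',*c(*p),z=82).round(1))
for k,p in dict(bar1=(132,96),bar2=(66,192)).items(): print(k,px2w('scene',*c(*p),z=84).round(1))
for k,p in dict(w1=(232,88),w2=(213,120),w3=(290,108),w4=(270,148),t1=(355,158),t2=(335,185)).items():print(k,px2w('scene',*c(*p),z=108 if k[0]=='w' else 88).round(1),g('scene',ds,*c(*p)))
c=lambda x,y:(170+x/4,120+y/4)
for k,p in dict(t1=(165,72),t2=(302,98),t3=(192,285),t4=(40,246)).items(): print(k,px2w('scene',*c(*p),z=35).round(1),g('scene',ds,*c(*p)))
E
```

```text
s A [573.7  13.1  38.7]
s C [ 456.  -195.4   47.6]
s D [ 566.9 -281.4   36.5]
s purple [371.5 -11.9  43.3]
s red1 [ 342.2 -215.9   43.8]
s red2 [526.7 -76.5  43.5]
s mag [ 458.  -291.4    8.9]
s lens [ 568.  -196.6   12.3]
s wood [470.9  20.3  22. ]
s bottle [ 712.4 -310.1   93.6]
s qz [ 761.9 -159.5  129.3]
s marker [778.3 162.4  65.5]
d A [565.2   5.8  40. ]
d B [441.3 -83.7  47.6]
d C [ 448.7 -203.3   49.1]
d D [ 562.4 -286.4   38.4]
d black [ 344.4 -100.    46.6]
p1 [393.7 134.6  82. ]
p2 [663.7  86.9  82. ]
p3 [691.4 250.1  82. ]
p4 [420.3 301.5  82. ]
bar1 [470.2  80.3  84. ]
bar2 [574.   57.5  84. ]
w1 [469.4 144.9 108. ] [443.3 143.6  83.1]
w2 [504.4 138.  108. ] [492.6 137.4  96.4]
w3 [479.4 184.5 108. ] [475.8 184.5 104.5]
w4 [521.7 177.5 108. ] [507.3 177.3  93.5]
t1 [496.9 232.   88. ] [490.2 232.3  81.2]
t2 [526.1 222.6  88. ] [519.7 222.8  81.3]
t1 [ 394.8 -462.6   35. ] [ 388.9 -466.3   29.4]
t2 [ 395.9 -349.2   35. ] [ 355.  -370.1   -4.2]
t3 [ 598.  -350.6   35. ] [ 586.2 -358.1   21.1]
t4 [ 591.4 -470.5   35. ] [ 587.  -473.8   29.9]
```

```bash
cat >> h.py <<'E'
from scipy.spatial.transform import Rotation as Ro
def mv(xyz,t=None,show=True):
    o=arm.get_obs(); R=Ro.from_quat(o['ee_rot']).as_matrix()
    cur=np.degrees(np.arctan2(-R[1,1],R[0,1]))
    x,y=R[:,0],R[:,1]
    d=np.array(xyz,float)-o['tool_pos']
    off=np.array([d@R[:,0],d@R[:,1],d@R[:,2]])/600
    print('clock',round(o['clock'],2),'pos',o['tool_pos'].round(1),'t',round(cur,2),'q6',round(o['joint_pos'][5],2),'F',o['contact_force'].round(1),'g',round(o['grip_width']*85.4,1))
    print('off',off.round(4),'turn',None if t is None else round((t-cur)/30,4),'dist',np.linalg.norm(d).round(1))
def shot(name,f,crop=None,k=1):
    P=arm.camera_params(name); im,d=arm.capture(name)
    np.savez('pics/'+f+'.npz',d=d,im=im,**{k:np.array(v) for k,v in P.items()})
    if crop: im=im[crop[1]:crop[3],crop[0]:crop[2]]
    cv2.imwrite('pics/'+f+'.png',cv2.resize(im,None,fx=k,fy=k,interpolation=cv2.INTER_CUBIC))
def load(f):
    z=np.load('pics/'+f+'.npz'); P={k:(z[k] if k=='view' else float(z[k])) for k in ['fx','fy','cx','cy','k1','view']}
    return z['im'],z['d'],P
def pt(f,u,v,z=None):
    im,D,P=load(f)
    if z is not None: return px2w(None,u,v,z=z,P=P)
    p=D[int(round(v))-1:int(round(v))+2,int(round(u))-1:int(round(u))+2]; p=p[p>0]
    return px2w(None,u,v,d=np.median(p),P=P)
E
python3 -c "
from h import *
mv((497,180,290),15)"
```

```text
clock 0.15 pos [624.9   0.  303.5] t -0.0 q6 -0.11 F [ 0.4 -0.4 -1.2] g 85.5
off [ 0.2999 -0.2131  0.0227] turn 0.5 dist 221.2
```

>>> carry_out([
  {"offset":[0.3,-0.213,0.022],"turn":0.5,"hand":85},
  {"offset":[0.3,-0.213,0.022],"turn":0.5,"hand":85},
  {"offset":[0.3,-0.213,0.022],"turn":0.5,"hand":85},
  {"offset":[0.3,-0.213,0.022],"turn":0.5,"hand":85},
  {"offset":[0.3,-0.213,0.022],"turn":0.5,"hand":85},
  {"offset":[0.3,-0.213,0.022],"turn":0.5,"hand":85},
  {"offset":[0.3,-0.213,0.022],"turn":0.5,"hand":85},
  {"offset":[0.3,-0.213,0.022],"turn":0.5,"hand":85},
])

```text
clock: 0.82
tool_pos: [497.3, 180.3, 290.8]
ee_rot: [0.793, 0.609, 0.0, 0.0]
contact_force: [-0.6, 0.5, -0.4]
grip_width: 0.994
```

```bash
python3 -c "
from h import *
shot('wrist','w1'); mv((497,180,290),15)"
```

```text
clock 0.87 pos [497.8 179.7 290.8] t 14.98 q6 0.48 F [ 0.8  0.3 -1. ] g 85.3
off [ 0.0002 -0.0014  0.0014] turn 0.0006 dist 1.2
```

View pics/w1.png

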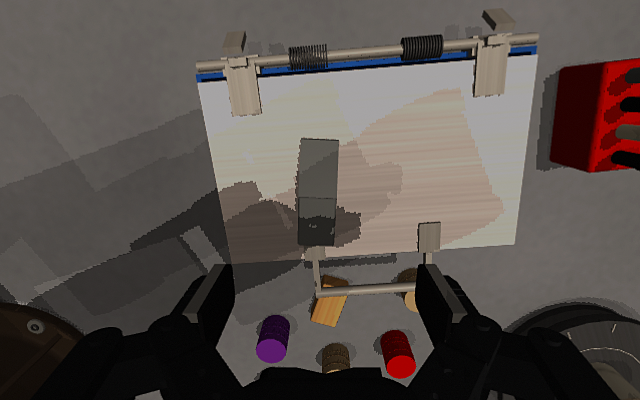

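```bash
python3 -c "
from h import *
for n,u,v,z in [('tipL',302,139,88),('tipR',338,140,88),('topL',299,197,108),('topR',336,197,108),('backL',298,242,108),('backR',334,243,108),('pl1',198,82,82),('pl2',537,56,82),('pl3',515,243,82),('pl4',231,264,82),('barL',320,293,85),('barR',428,285,85)]: print(n,pt('w1',u,v,z=z).round(1),pt('w1',u,v).round(1))"
```

```text
tipL [492.4 229.6  88. ] [492.3 229.5  87.4]
tipR [521.5 221.   88. ] [521.5 220.2  82.2]
topL [478.7 186.7 108. ] [478.5 186.3 106.4]
topR [508.3 178.9 108. ] [508.2 178.2 105.9]
backL [466.3 147.6 108. ] [466.  146.9 106.5]
backR [496.3 138.6 108. ] [493.9 126.2  81.7]
pl1 [422.6 294.9  82. ] [420.2 295.8  75. ]
pl2 [690.3 243.5  82. ] [691.1 243.4  80.7]
pl3 [661.3  81.8  82. ] [703.8  28.8  -1.6]
pl4 [390.5 130.3  82. ] [352.8  93.    0.9]
barL [466.9  77.8  85. ] [466.6  76.9  83.7]
barR [573.   59.2  85. ] [541.9 176.2 246.7]
```

```bash
python3 -c "
from h import *
mv((490,171.5,158),17.4)"
```

```text
clock 0.87 pos [497.8 179.7 290.8] t 14.98 q6 0.48 F [ 0.8  0.3 -1. ] g 85.3
off [-0.0165 -0.0092  0.2213] turn 0.0806 dist 133.3
```

>>> carry_out([
  {"offset":[-0.0165,-0.009,0.05],"turn":0.08,"hand":60},
  {"offset":[-0.0165,-0.009,0.1],"turn":0.08,"hand":60},
  {"offset":[-0.0165,-0.009,0.14],"turn":0.08,"hand":60},
  {"offset":[-0.0165,-0.009,0.18],"turn":0.08,"hand":60},
  {"offset":[-0.0165,-0.009,0.2],"turn":0.08,"hand":60},
  {"offset":[-0.0165,-0.009,0.21],"turn":0.08,"hand":60},
  {"offset":[-0.0165,-0.009,0.217],"turn":0.08,"hand":60},
  {"offset":[-0.0165,-0.009,0.22],"turn":0.08,"hand":60},
  {"offset":[-0.0165,-0.009,0.22],"turn":0.08,"hand":60},
], grip_force=30)

```text
clock: 1.62
tool_pos: [489.9, 171.5, 159.0]
ee_rot: [0.806, 0.592, 0.0, 0.0]
contact_force: [0.9, -0.1, -0.1]
grip_width: 0.704
```

>>> carry_out([
  {"offset":[0,0,0],"turn":0,"hand":20},
  {"offset":[0,0,0],"turn":0,"hand":20},
  {"offset":[0,0,0],"turn":0,"hand":20},
  {"offset":[0,0,0],"turn":0,"hand":20},
  {"offset":[0,0,0],"turn":0,"hand":20},
  {"offset":[0,0,0],"turn":0,"hand":20},
  {"offset":[0,0,0],"turn":0,"hand":20},
  {"offset":[0,0,0],"turn":0,"hand":20},
], grip_force=30)

```text
clock: 2.28
tool_pos: [489.7, 171.9, 159.5]
ee_rot: [0.806, 0.592, 0.001, 0.0]
contact_force: [-0.3, -1.1, 6.7]
grip_width: 0.365
```

```bash
python3 -c "
from h import *
shot('side','sd1',(180,80,420,260),3); mv((495,-410,200),0)"
```

```text
clock 2.33 pos [489.7 171.9 159.5] t 17.38 q6 0.51 F [-0.2 -0.7  5.9] g 31.4
off [-0.9228  0.2983 -0.0676] turn -0.5794 dist 583.3
```

View pics/sd1.png

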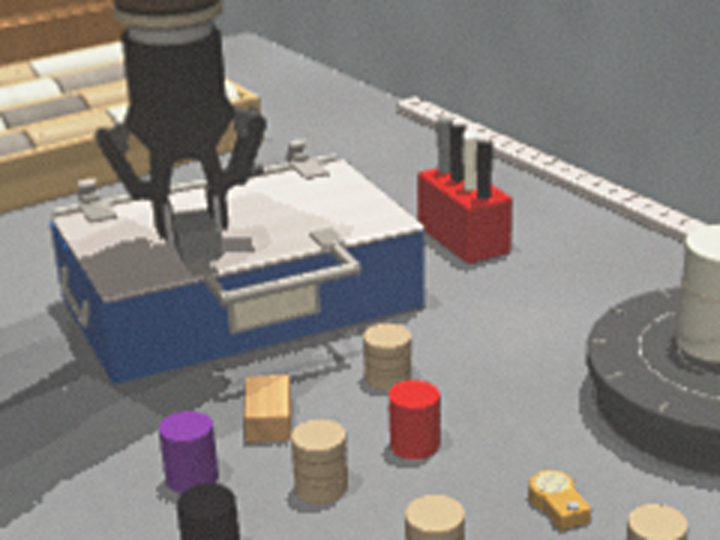

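>>> carry_out([
  {"offset":[0,0,-0.03],"turn":0,"hand":20},
  {"offset":[0,0,-0.08],"turn":0,"hand":20},
  {"offset":[0,0,-0.12],"turn":0,"hand":20},
  {"offset":[-0.05,0.016,-0.15],"turn":-0.1,"hand":20},
  {"offset":[-0.12,0.04,-0.15],"turn":-0.2,"hand":20},
  {"offset":[-0.18,0.06,-0.15],"turn":-0.3,"hand":20},
  {"offset":[-0.24,0.08,-0.15],"turn":-0.4,"hand":20},
  {"offset":[-0.3,0.1,-0.15],"turn":-0.5,"hand":20},
  {"offset":[-0.36,0.12,-0.15],"turn":-0.58,"hand":20},
  {"offset":[-0.42,0.14,-0.15],"turn":-0.58,"hand":20},
  {"offset":[-0.45,0.15,-0.15],"turn":-0.58,"hand":20},
  {"offset":[-0.46,0.15,-0.15],"turn":-0.58,"hand":20},
])

```text
clock: 3.33
tool_pos: [492.9, -121.2, 248.9]
ee_rot: [0.708, 0.706, 0.0, 0.001]
contact_force: [-0.6, 0.1, -0.5]
grip_width: 0.365
```

```bash
python3 -c "
from h import *
mv((495,-422,200),0)"
```

```text
clock 3.33 pos [ 492.9 -121.2  248.9] t 0.17 q6 -0.37 F [-0.6  0.1 -0.5] g 31.2
off [-0.5012  0.0049  0.0818] turn -0.0056 dist 304.7
```

>>> carry_out([
  {"offset":[-0.06,0.005,0],"turn":0,"hand":20},
  {"offset":[-0.12,0.005,0],"turn":0,"hand":20},
  {"offset":[-0.18,0.005,0],"turn":0,"hand":20},
  {"offset":[-0.24,0.005,0],"turn":0,"hand":20},
  {"offset":[-0.3,0.005,0],"turn":0,"hand":20},
  {"offset":[-0.36,0.005,0.03],"turn":0,"hand":20},
  {"offset":[-0.42,0.005,0.06],"turn":0,"hand":20},
  {"offset":[-0.47,0.005,0.08],"turn":0,"hand":20},
  {"offset":[-0.49,0.005,0.08],"turn":0,"hand":20},
  {"offset":[-0.501,0.005,0.08],"turn":0,"hand":20},
  {"offset":[-0.501,0.005,0.08],"turn":0,"hand":20},
])

```text
clock: 4.25
tool_pos: [496.0, -419.1, 201.0]
ee_rot: [0.707, 0.707, 0.0, 0.0]
contact_force: [0.4, 0.5, -1.0]
grip_width: 0.369
```

```bash
python3 -c "
from h import *
shot('side','sd2'); shot('scene','sc2',(150,100,310,230),4); mv((495,-422,83),0)"
```

```text
clock 4.35 pos [ 496.2 -417.6  201.5] t -0.05 q6 -0.8 F [-0.5  0.5 -1.2] g 31.9
off [-0.0072 -0.0021  0.1975] turn 0.0017 dist 118.6
```

View pics/sd2.png

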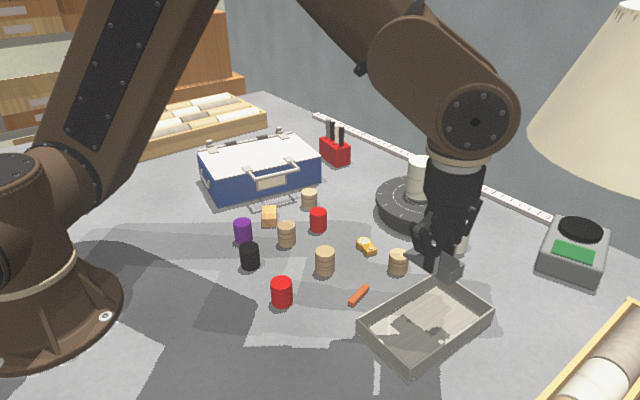

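View pics/sc2.png

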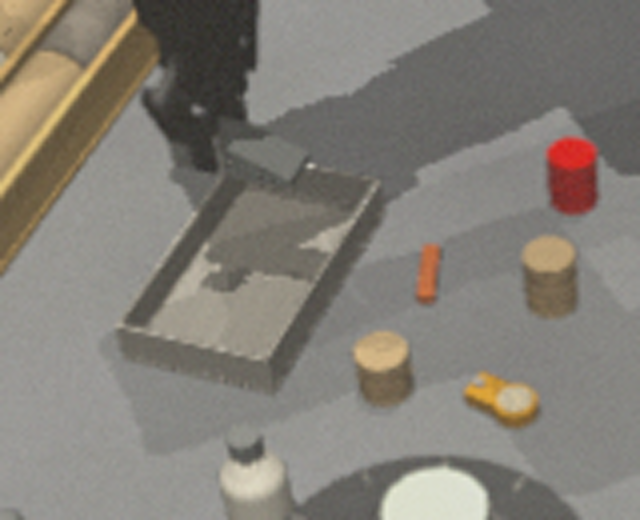

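```bash
python3 -c "
from h import *
shot('wrist','w2'); mv((495,-420,83),0)"
```

```text
clock 4.4 pos [ 496.3 -417.5  201.6] t -0.07 q6 -0.8 F [ 0.7 -0.6  0.3] g 31.5
off [-0.0041 -0.0022  0.1977] turn 0.0024 dist 118.6
```

View pics/w2.png

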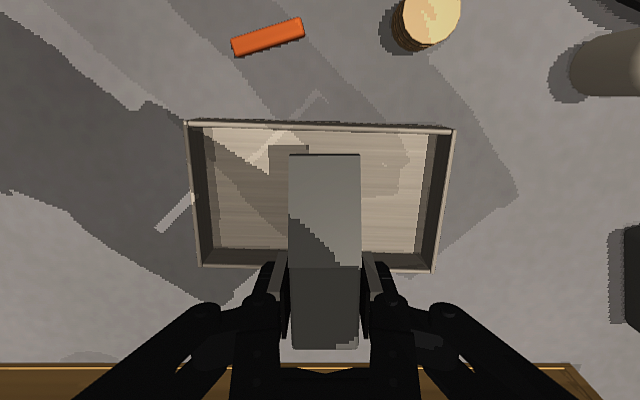

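```bash
python3 -c "
from h import *
for n,u,v,z in [('tipL',289,154,130),('tipR',360,154,130),('hL',288,267,150),('hR',360,267,150),('bk',320,348,150),('t1',185,120,35),('t2',455,129,35),('t3',434,271,35),('t4',199,267,35)]: print(n,pt('w2',u,v,z=z).round(1),pt('w2',u,v).round(1))"
```

```text
tipL [ 481.9 -361.5  130. ] [ 467.8 -383.5    4. ]
tipR [ 513.3 -361.4  130. ] [ 527.3 -383.5    4. ]
hL [ 482.  -406.5  150. ] [ 481.8 -407.6  148.2]
hR [ 512.8 -406.5  150. ] [ 513.  -407.1  149. ]
bk [ 495.6 -449.6  150. ] [ 495.5 -450.8  148.7]
t1 [ 397.6 -353.7   35. ] [ 383.  -356.2    0.6]
t2 [ 591.8 -359.9   35. ] [ 605.5 -363.2    0.7]
t3 [ 589.4 -476.5   35. ] [ 590.1 -477.6   33.2]
t4 [ 392.9 -472.8   35. ] [ 392.1 -473.9   33.2]
```

>>> carry_out([
  {"offset":[-0.015,-0.003,0.02],"turn":0,"hand":20},
  {"offset":[-0.015,-0.003,0.05],"turn":0,"hand":20},
  {"offset":[-0.015,-0.003,0.08],"turn":0,"hand":20},
  {"offset":[-0.015,-0.003,0.11],"turn":0,"hand":20},
  {"offset":[-0.015,-0.003,0.14],"turn":0,"hand":20},
  {"offset":[-0.015,-0.003,0.16],"turn":0,"hand":20},
  {"offset":[-0.015,-0.003,0.175],"turn":0,"hand":20},
  {"offset":[-0.015,-0.003,0.185],"turn":0,"hand":20},
  {"offset":[-0.015,-0.003,0.185],"turn":0,"hand":20},
])

```text
clock: 5.15
tool_pos: [493.8, -427.8, 88.7]
ee_rot: [0.707, 0.707, 0.0, -0.001]
contact_force: [0.1, 0.6, -1.1]
grip_width: 0.366
```

```bash
python3 -c "
from h import *
mv((495,-426.5,82.5),0)"
```

```text
clock 5.15 pos [ 493.8 -427.8   88.7] t -0.01 q6 -0.82 F [ 0.1  0.6 -1.1] g 31.3
off [0.0021 0.0019 0.0104] turn 0.0003 dist 6.5
```

Lower the last 6 mm, open, and rise.

>>> carry_out([
  {"offset":[0.002,0,0.005],"turn":0,"hand":20},
  {"offset":[0.002,0,0.01],"turn":0,"hand":20},
  {"offset":[0.002,0,0.01],"turn":0,"hand":20},
  {"offset":[0.002,0,0.01],"turn":0,"hand":60},
  {"offset":[0.002,0,0.01],"turn":0,"hand":60},
  {"offset":[0.002,0,0.01],"turn":0,"hand":60},
  {"offset":[0.002,0,0.01],"turn":0,"hand":60},
  {"offset":[0.002,0,-0.05],"turn":0,"hand":60},
  {"offset":[0.002,0,-0.12],"turn":0,"hand":60},
  {"offset":[0.002,0,-0.2],"turn":0,"hand":60},
  {"offset":[0.002,0,-0.26],"turn":0,"hand":60},
  {"offset":[0.002,0,-0.28],"turn":0,"hand":60},
])

```text
clock: 6.15
tool_pos: [494.8, -427.6, 264.5]
ee_rot: [0.707, 0.707, -0.0, 0.004]
contact_force: [0.3, -0.3, -0.2]
grip_width: 0.705
```

```bash
python3 -c "
from h import *
shot('wrist','w3'); mv((520,68,250),10)"
```

```text
clock 6.2 pos [ 494.8 -427.7  264.6] t -0.01 q6 -0.81 F [-0.5 -0.8  1.9] g 59.8
off [0.8262 0.0419 0.0191] turn 0.3335 dist 496.5
```

View pics/w3.png

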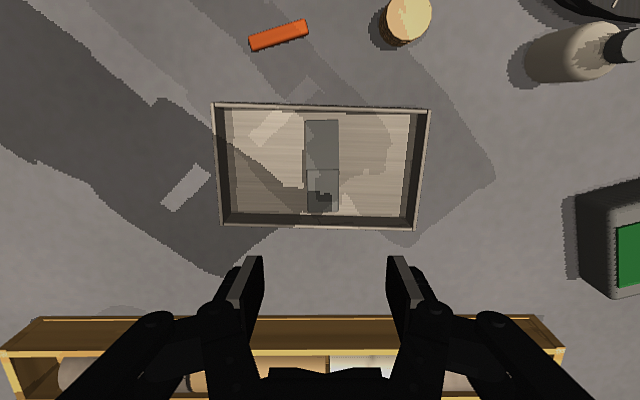

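```bash
python3 -c "
from h import *
for n,u,v,z in [('h1',197,67,84),('h2',538,38,84),('h1s',270,60,84),('h2s',460,44,84)]: print(n,pt('w1',u,v,z=z).round(1),pt('w1',u,v).round(1))
mv((505,0,260),-30)"
```

```text
h1 [426.8 305.3  84. ] [426.5 305.5  83. ]
h2 [690.5 256.4  84. ] [ 7.428e+02  2.558e+02 -7.000e-01]
h1s [484.7 295.2  84. ] [484.8 295.2  84.3]
h2s [631.7 267.8  84. ] [631.7 267.8  83.8]
clock 6.2 pos [ 494.8 -427.7  264.6] t -0.01 q6 -0.81 F [-0.5 -0.8  1.9] g 59.8
off [0.7128 0.017  0.003 ] turn -0.9998 dist 427.8
```

>>> carry_out([
  {"offset":[0.06,0.003,0],"turn":-0.2,"hand":60},
  {"offset":[0.12,0.006,0],"turn":-0.4,"hand":60},
  {"offset":[0.18,0.01,0],"turn":-0.6,"hand":60},
  {"offset":[0.25,0.017,0],"turn":-0.8,"hand":60},
  {"offset":[0.31,0.017,0],"turn":-1,"hand":60},
  {"offset":[0.38,0.017,0],"turn":-1,"hand":60},
  {"offset":[0.45,0.017,0],"turn":-1,"hand":60},
  {"offset":[0.51,0.017,0],"turn":-1,"hand":60},
  {"offset":[0.57,0.017,0],"turn":-1,"hand":60},
  {"offset":[0.63,0.017,0],"turn":-1,"hand":60},
  {"offset":[0.69,0.017,0],"turn":-1,"hand":60},
  {"offset":[0.713,0.017,0],"turn":-1,"hand":60},
])

```text
clock: 7.2
tool_pos: [503.5, 4.4, 257.5]
ee_rot: [0.499, 0.867, 0.0, -0.0]
contact_force: [0.8, -0.4, 0.3]
grip_width: 0.701
```

>>> carry_out([
  {"offset":[0,0,0],"turn":-0.25,"hand":40},
  {"offset":[0,0,0],"turn":-0.5,"hand":40},
  {"offset":[0,0,0],"turn":-0.75,"hand":40},
  {"offset":[0,0,0],"turn":-1,"hand":40},
  {"offset":[0,0,0],"turn":-1,"hand":40},
  {"offset":[0,0,0],"turn":-1,"hand":40},
])

```text
clock: 7.7
tool_pos: [504.1, 1.0, 257.5]
ee_rot: [0.26, 0.966, -0.0, -0.0]
contact_force: [-0.1, -0.3, 0.4]
grip_width: 0.468
```

```bash
python3 -c "
from h import *
mv((519,66,230),-79.5)"
```

```text
clock 7.7 pos [504.1   1.  257.5] t -59.9 q6 -1.17 F [-0.1 -0.3  0.4] g 40.0
off [0.0328 0.1062 0.0458] turn -0.6534 dist 72.1
```

>>> carry_out([
  {"offset":[0.016,0.05,0],"turn":-0.2,"hand":30},
  {"offset":[0.033,0.106,0.02],"turn":-0.4,"hand":30},
  {"offset":[0.033,0.106,0.046],"turn":-0.65,"hand":30},
  {"offset":[0.033,0.106,0.046],"turn":-0.653,"hand":30},
  {"offset":[0.033,0.106,0.046],"turn":-0.653,"hand":30},
  {"offset":[0.033,0.106,0.046],"turn":-0.653,"hand":30},
])

```text
clock: 8.2
tool_pos: [518.9, 65.4, 230.6]
ee_rot: [0.094, 0.996, -0.0, 0.0]
contact_force: [0.0, -0.1, -0.1]
grip_width: 0.352
```

```bash
python3 -c "
from h import *
shot('wrist','w4'); shot('side','sd4',(180,60,440,260),3);mv((519,66,230),-79.5)"
```

```text
clock 8.3 pos [519.   65.2 230.9] t -79.32 q6 -1.39 F [-0.6 -0.1 -0. ] g 30.1
off [0.0002 0.0013 0.0014] turn -0.0059 dist 1.2
```

View pics/w4.png

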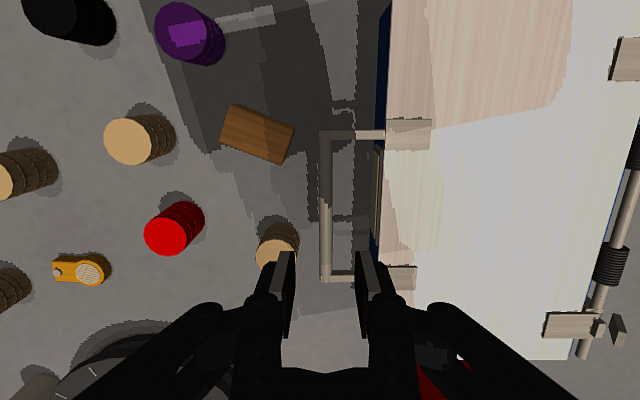

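View pics/sd4.png

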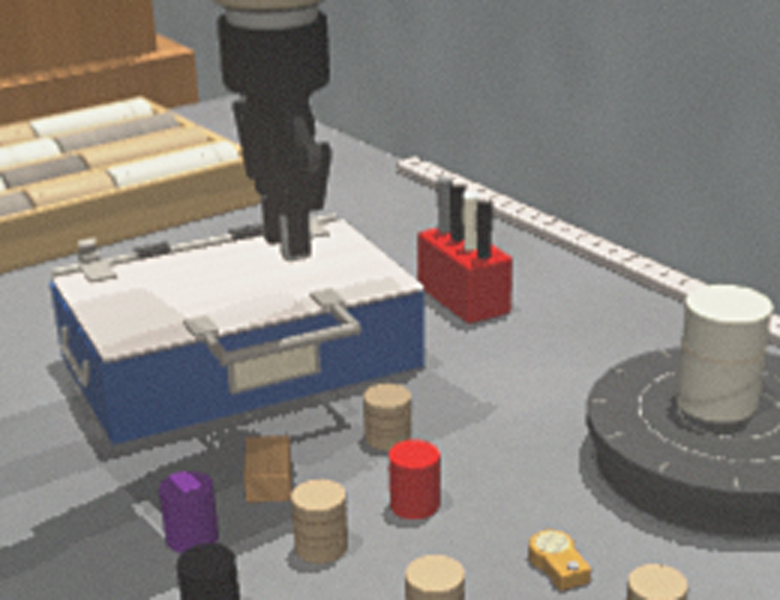

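```bash
python3 -c "
from h import *
for n,u,v,z in [('b1',326,135,82),('b2',326,278,82),('bm',326,205,82)]: print(n,pt('w4',u,v,z=z).round(1),pt('w4',u,v).round(1))
# plug tops
for n,u,v in [('B',129,141),('A',275,256),('woodtop',257,130),('C',10,178)]: print(n,pt('w4',u,v).round(1))
"
```

```text
b1 [465.   76.1  82. ] [464.8  76.1  84.2]
b2 [573.2  55.7  82. ] [571.7  55.9  84.4]
bm [513.9  66.9  82. ] [513.1  67.   84.4]
B [444.8 -77.8  45.5]
A [568.2   9.5  39. ]
woodtop [456.7  18.6  24. ]
C [ 455.  -182.7   46.7]
```

>>> carry_out([
  {"offset":[0,0.001,0.03],"turn":0,"hand":30},
  {"offset":[0,0.001,0.06],"turn":0,"hand":30},
  {"offset":[0,0.001,0.09],"turn":0,"hand":30},
  {"offset":[0,0.001,0.12],"turn":0,"hand":30},
  {"offset":[0,0.001,0.14],"turn":0,"hand":30},
  {"offset":[0,0.001,0.155],"turn":0,"hand":30},
  {"offset":[0,0.001,0.161],"turn":0,"hand":30},
  {"offset":[0,0.001,0.161],"turn":0,"hand":30},
], grip_force=20)

```text
clock: 8.97
tool_pos: [519.0, 66.2, 133.4]
ee_rot: [0.091, 0.996, -0.0, -0.0]
contact_force: [0.5, -0.2, -0.3]
grip_width: 0.352
```

>>> carry_out([
  {"offset":[0,0,0],"turn":0,"hand":5},
  {"offset":[0,0,0],"turn":0,"hand":5},
  {"offset":[0,0,0],"turn":0,"hand":5},
  {"offset":[0,0,0],"turn":0,"hand":5},
  {"offset":[0,0,0],"turn":0,"hand":5},
  {"offset":[0,0,0],"turn":0,"hand":5},
], grip_force=20)

```text
clock: 9.47
tool_pos: [519.2, 66.0, 134.3]
ee_rot: [0.091, 0.996, -0.0, 0.001]
contact_force: [-0.4, -6.2, 0.1]
grip_width: 0.108
```

```bash
python3 -c "
from h import *
mv((519,66,134),-79.5)
print(arm.get_obs()['ft_torque'])
C=np.array([519.0,65.9])+220*np.array([np.cos(np.radians(79.4)),np.sin(np.radians(79.4))])
print('hinge',C)
for a in np.arange(0,2.15,.1): print(round(a,2),'along jaw y',round(220*(1-np.cos(a))/600,4),'up z',round(-220*np.sin(a)/600,4))
"
```

```text
clock 9.47 pos [519.2  66.  134.3] t -79.58 q6 -1.39 F [-0.4 -6.2  0.1] g 9.2
off [0.0003 0.     0.0006] turn 0.0025 dist 0.4
[-1.02944504  0.1206619   0.01462137]
hinge [559.46929713 282.14577681]
0.0 along jaw y 0.0 up z -0.0
0.1 along jaw y 0.0018 up z -0.0366
0.2 along jaw y 0.0073 up z -0.0728
0.3 along jaw y 0.0164 up z -0.1084
0.4 along jaw y 0.0289 up z -0.1428
0.5 along jaw y 0.0449 up z -0.1758
0.6 along jaw y 0.064 up z -0.207
0.7 along jaw y 0.0862 up z -0.2362
0.8 along jaw y 0.1112 up z -0.263
0.9 along jaw y 0.1387 up z -0.2872
1.0 along jaw y 0.1686 up z -0.3085
1.1 along jaw y 0.2003 up z -0.3268
1.2 along jaw y 0.2338 up z -0.3417
1.3 along jaw y 0.2686 up z -0.3533
1.4 along jaw y 0.3043 up z -0.3613
1.5 along jaw y 0.3407 up z -0.3657
1.6 along jaw y 0.3774 up z -0.3665
1.7 along jaw y 0.4139 up z -0.3636
1.8 along jaw y 0.45 up z -0.3571
1.9 along jaw y 0.4852 up z -0.347
2.0 along jaw y 0.5193 up z -0.3334
2.1 along jaw y 0.5518 up z -0.3165
```

>>> carry_out([
  {"offset":[0,0.0005,-0.0183],"turn":0,"hand":5},
  {"offset":[0,0.0018,-0.0366],"turn":0,"hand":5},
  {"offset":[0,0.004,-0.055],"turn":0,"hand":5},
  {"offset":[0,0.0073,-0.0728],"turn":0,"hand":5},
  {"offset":[0,0.0115,-0.091],"turn":0,"hand":5},
  {"offset":[0,0.0164,-0.1084],"turn":0,"hand":5},
  {"offset":[0,0.0164,-0.1084],"turn":0,"hand":5},
])

```text
clock: 10.05
tool_pos: [520.9, 75.8, 201.0]
ee_rot: [0.091, 0.996, -0.0, 0.001]
contact_force: [-0.5, -10.2, 0.6]
grip_width: 0.105
```

```bash
python3 -c "
from h import *
mv((519,66,134),-79.5)
shot('side','sd5',(180,60,440,260),3)"
```

```text
clock 10.05 pos [520.9  75.8 201. ] t -79.61 q6 -1.37 F [ -0.5 -10.2   0.6] g 9.0
off [ 0.0005 -0.0165  0.1116] turn 0.0035 dist 67.7
```

View pics/sd5.png

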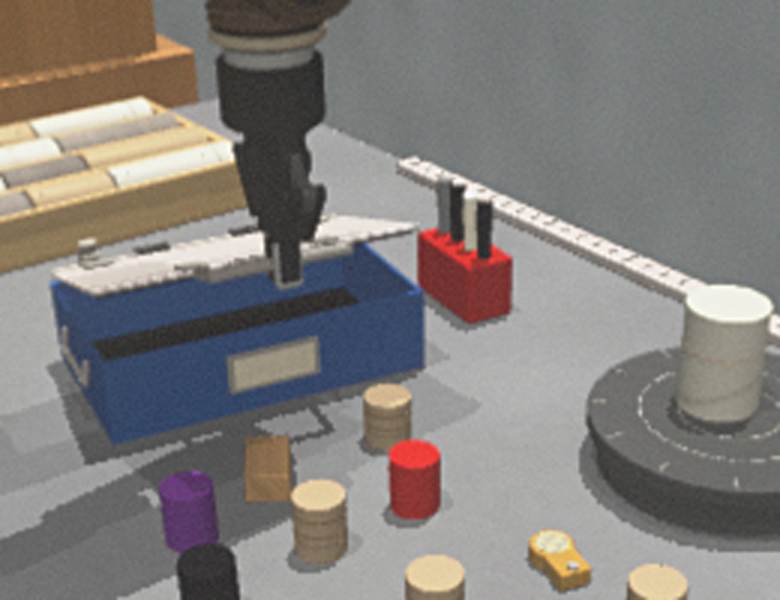

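>>> carry_out([
  {"offset":[0,0.0125,-0.0344],"turn":0,"hand":5},
  {"offset":[0,0.0285,-0.0674],"turn":0,"hand":5},
  {"offset":[0,0.0476,-0.0986],"turn":0,"hand":5},
  {"offset":[0,0.0698,-0.1278],"turn":0,"hand":5},
  {"offset":[0,0.0948,-0.1546],"turn":0,"hand":5},
  {"offset":[0,0.1223,-0.1788],"turn":0,"hand":5},
  {"offset":[0,0.1522,-0.2001],"turn":0,"hand":5},
  {"offset":[0,0.1839,-0.2184],"turn":0,"hand":5},
  {"offset":[0,0.2174,-0.2333],"turn":0,"hand":5},
  {"offset":[0,0.2522,-0.2449],"turn":0,"hand":5},
  {"offset":[0,0.2879,-0.2529],"turn":0,"hand":5},
  {"offset":[0,0.2879,-0.2529],"turn":0,"hand":5},
])

```text
clock: 11.1
tool_pos: [552.6, 248.6, 353.1]
ee_rot: [0.09, 0.996, 0.001, 0.003]
contact_force: [0.0, -3.3, 14.0]
grip_width: 0.106
```

```bash
python3 -c "
from h import *
mv((519,66,134),-79.5)
shot('side','sd6',(180,0,440,200),3)"
```

```text
clock 11.1 pos [552.6 248.6 353.1] t -79.67 q6 -1.08 F [ 0.  -3.3 14. ] g 9.1
off [ 0.0024 -0.3104  0.3644] turn 0.0058 dist 287.2
```

View pics/sd6.png

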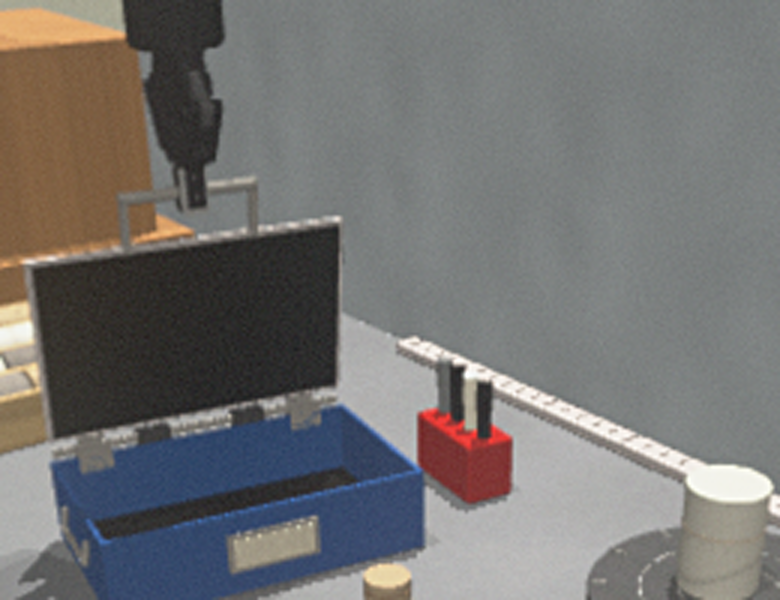

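>>> carry_out([
  {"offset":[0,0.0364,-0.0044],"turn":0,"hand":5},
  {"offset":[0,0.0731,-0.0052],"turn":0,"hand":5},
  {"offset":[0,0.1096,-0.0023],"turn":0,"hand":5},
  {"offset":[0,0.1457,0.0042],"turn":0,"hand":5},
  {"offset":[0,0.1809,0.0143],"turn":0,"hand":5},
  {"offset":[0,0.2,0.0214],"turn":0,"hand":5},
  {"offset":[0,0.215,0.0279],"turn":0,"hand":5},
  {"offset":[0,0.2314,0.0359],"turn":0,"hand":5},
  {"offset":[0,0.24,0.0405],"turn":0,"hand":5},
  {"offset":[0,0.245,0.0432],"turn":0,"hand":5},
  {"offset":[0,0.245,0.0432],"turn":0,"hand":5},
])

```text
clock: 12.07
tool_pos: [578.8, 391.1, 324.7]
ee_rot: [0.091, 0.996, 0.0, 0.001]
contact_force: [4.0, 2.6, 3.2]
grip_width: 0.106
```

```bash
python3 -c "
from h import *
o=arm.get_obs();mv((519,66,134),-79.5); p=o['tool_pos']; print(np.arctan2(p[2]-54-80,-((p[:2]-[559.5,282.1])@[np.cos(np.radians(79.5)),np.sin(np.radians(79.5))])))
shot('side','sd7',(180,0,440,200),3)"
```

```text
clock 12.07 pos [578.8 391.1 324.7] t -79.59 q6 -0.89 F [4.  2.6 3.2] g 9.0
off [ 5.000e-04 -5.512e-01  3.173e-01] turn 0.0029 dist 381.6
2.096674524893965
```

View pics/sd7.png

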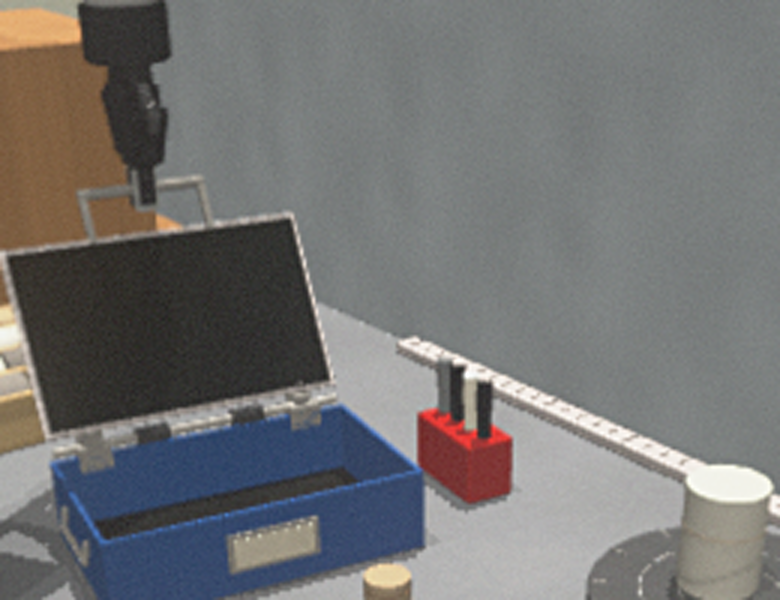

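>>> carry_out([
  {"offset":[0,0,0],"turn":0,"hand":20},
  {"offset":[0,0,0],"turn":0,"hand":30},
  {"offset":[0,0,0],"turn":0,"hand":40},
  {"offset":[0,0,0],"turn":0,"hand":40},
  {"offset":[0,0,0],"turn":0,"hand":40},
  {"offset":[0,0,-0.03],"turn":0,"hand":40},
  {"offset":[0,0,-0.06],"turn":0,"hand":40},
  {"offset":[0,0,-0.09],"turn":0,"hand":40},
  {"offset":[0,0,-0.12],"turn":0,"hand":40},
  {"offset":[0,0,-0.12],"turn":0,"hand":40},
])

```text
clock: 12.95
tool_pos: [578.7, 390.9, 400.2]
ee_rot: [0.091, 0.996, 0.001, 0.002]
contact_force: [-0.1, 0.5, -0.3]
grip_width: 0.468
```

```bash
python3 -c "
from h import *
mv((505,-90,320),-40)
shot('side','sd8');shot('scene','sc8')"
```

```text
clock 12.95 pos [578.7 390.9 400.2] t -79.59 q6 -0.89 F [-0.1  0.5 -0.3] g 40.0
off [-0.0234 -0.8109  0.1311] turn 1.3197 dist 493.0
```

View pics/sd8.png

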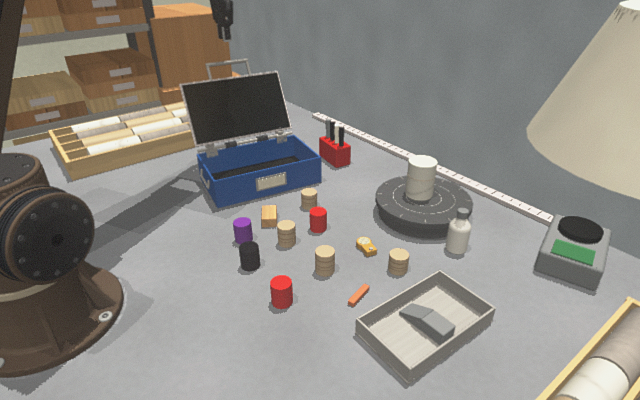

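View pics/sc8.png

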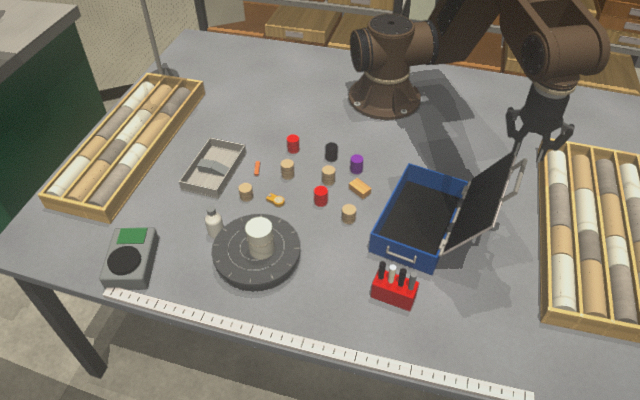

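```bash
python3 -c "
from h import *
mv((568,10,200),-79.5)"
```

```text
clock 13.05 pos [578.4 390.6 396.5] t -79.59 q6 -0.89 F [-1.3 -0.6 -0.7] g 39.8
off [-0.0975 -0.6272  0.3272] turn 0.003 dist 428.5
```

>>> carry_out([
  {"offset":[-0.01,-0.06,0],"turn":0,"hand":60},
  {"offset":[-0.02,-0.12,0],"turn":0,"hand":60},
  {"offset":[-0.03,-0.18,0],"turn":0,"hand":60},
  {"offset":[-0.04,-0.24,0],"turn":0,"hand":60},
  {"offset":[-0.05,-0.3,0.03],"turn":0,"hand":60},
  {"offset":[-0.06,-0.36,0.06],"turn":0,"hand":60},
  {"offset":[-0.07,-0.41,0.1],"turn":0,"hand":60},
  {"offset":[-0.08,-0.46,0.14],"turn":0,"hand":60},
  {"offset":[-0.09,-0.51,0.18],"turn":0,"hand":60},
  {"offset":[-0.0975,-0.555,0.22],"turn":0,"hand":60},
  {"offset":[-0.0975,-0.59,0.27],"turn":0,"hand":60},
  {"offset":[-0.0975,-0.627,0.31],"turn":0,"hand":60},
])

```text
clock: 14.05
tool_pos: [566.8, 8.9, 207.6]
ee_rot: [0.091, 0.996, 0.0, -0.001]
contact_force: [-0.1, -1.2, 0.2]
grip_width: 0.708
```

>>> carry_out([
  {"offset":[0,0,0.02],"turn":0,"hand":60},
  {"offset":[0,0,0.02],"turn":0,"hand":60},
  {"offset":[0,0,0.02],"turn":0,"hand":60},
])

```text
clock: 14.3
tool_pos: [567.7, 10.1, 197.5]
ee_rot: [0.091, 0.996, 0.0, -0.001]
contact_force: [0.8, 0.4, 0.6]
grip_width: 0.699
```

```bash
python3 -c "
from h import *
shot('wrist','w9')
mv((568,10,200),-79.5)"
```

```text
clock 14.35 pos [568.1  10.4 198.4] t -79.6 q6 -1.49 F [0.1 0.4 0.9] g 59.9
off [ 0.     -0.0007 -0.0026] turn 0.0034 dist 1.6
```

View pics/w9.png

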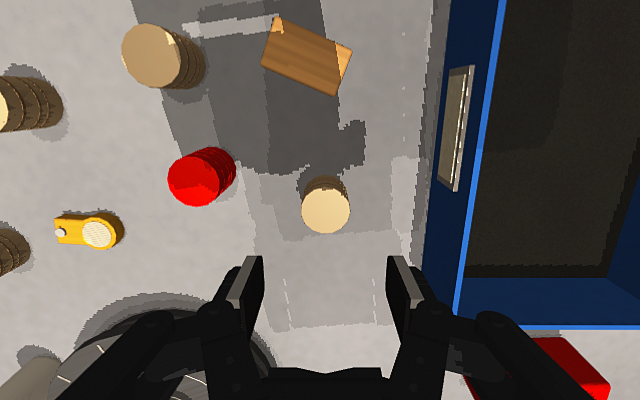

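```bash
python3 -c "
from h import *
for n,u,v in [('A',325.5,208),('B',152,55),('red',193,178),('tableA',340,260)]: print(n,pt('w9',u,v).round(1))
p=pt('w9',325.5,208); mv((p[0],p[1],78),-79.5)"
```

```text
A [567.8  10.3  39.5]
B [444.8 -78.8  45.4]
red [526.3 -78.2  45.3]
tableA [635.3  11.9  -0.9]
clock 14.35 pos [568.1  10.4 198.4] t -79.6 q6 -1.49 F [0.1 0.4 0.9] g 59.9
off [ 0.0004 -0.0004  0.2007] turn 0.0034 dist 120.4
```

>>> carry_out([
  {"offset":[0,0,0.04],"turn":0,"hand":60},
  {"offset":[0,0,0.08],"turn":0,"hand":60},
  {"offset":[0,0,0.12],"turn":0,"hand":60},
  {"offset":[0,0,0.15],"turn":0,"hand":60},
  {"offset":[0,0,0.18],"turn":0,"hand":60},
  {"offset":[0,0,0.195],"turn":0,"hand":60},
  {"offset":[0,0,0.202],"turn":0,"hand":60},
  {"offset":[0,0,0.202],"turn":0,"hand":60},
  {"offset":[0,0,0.202],"turn":0,"hand":60},
], grip_force=20)

```text
clock: 15.1
tool_pos: [568.5, 10.4, 78.1]
ee_rot: [0.091, 0.996, -0.0, 0.001]
contact_force: [1.0, 0.1, 0.3]
grip_width: 0.703
```

>>> carry_out([
  {"offset":[0,0,0],"turn":0,"hand":45},
  {"offset":[0,0,0],"turn":0,"hand":40},
  {"offset":[0,0,0],"turn":0,"hand":36},
  {"offset":[0,0,0],"turn":0,"hand":32},
  {"offset":[0,0,0],"turn":0,"hand":32},
  {"offset":[0,0,0],"turn":0,"hand":32},
  {"offset":[0,0,0],"turn":0,"hand":32},
], grip_force=20)

```text
clock: 15.68
tool_pos: [568.4, 10.2, 78.2]
ee_rot: [0.091, 0.996, 0.0, 0.001]
contact_force: [-1.6, 0.6, 5.9]
grip_width: 0.436
```

```bash
python3 -c "
from h import *
c=np.array([543.,193.6]); a=np.radians(79.5); X=np.array([np.cos(a),np.sin(a)]);Y=np.array([-X[1],X[0]])
for y in (95,35,-30,-95): print(y,(c-10*X+y*Y).round(1))
p=c-10*X-95*Y
mv((p[0],p[1],200),-79.5)"
```

```text
95 [447.8 201.1]
35 [506.8 190.1]
-30 [570.7 178.3]
-95 [634.6 166.5]
clock 15.68 pos [568.4  10.2  78.2] t -79.59 q6 -1.49 F [-1.6  0.6  5.9] g 37.3
off [-0.0617  0.2762 -0.2029] turn 0.003 dist 208.9
```

>>> carry_out([
  {"offset":[0,0,-0.04],"turn":0,"hand":32},
  {"offset":[0,0,-0.09],"turn":0,"hand":32},
  {"offset":[0,0,-0.14],"turn":0,"hand":32},
  {"offset":[-0.005,0.03,-0.18],"turn":0,"hand":32},
  {"offset":[-0.02,0.08,-0.2],"turn":0,"hand":32},
  {"offset":[-0.035,0.13,-0.2],"turn":0,"hand":32},
  {"offset":[-0.045,0.18,-0.2],"turn":0,"hand":32},
  {"offset":[-0.055,0.23,-0.2],"turn":0,"hand":32},
  {"offset":[-0.062,0.265,-0.2],"turn":0,"hand":32},
  {"offset":[-0.062,0.276,-0.2],"turn":0,"hand":32},
  {"offset":[-0.062,0.276,-0.2],"turn":0,"hand":32},
  {"offset":[-0.062,0.276,-0.2],"turn":0,"hand":32},
])

```text
clock: 16.68
tool_pos: [634.1, 165.9, 197.1]
ee_rot: [0.09, 0.996, -0.0, -0.0]
contact_force: [-0.0, -0.6, -0.7]
grip_width: 0.438
```

```bash
python3 -c "
from h import *
shot('wrist','w10')
mv((634.6,166.5,91),-79.5)"
```

```text
clock 16.73 pos [634.1 165.4 197.2] t -79.57 q6 -1.23 F [ 0.9 -0.8 -0.9] g 37.2
off [-0.0005  0.0021  0.1769] turn 0.0022 dist 106.2
```

View pics/w10.png

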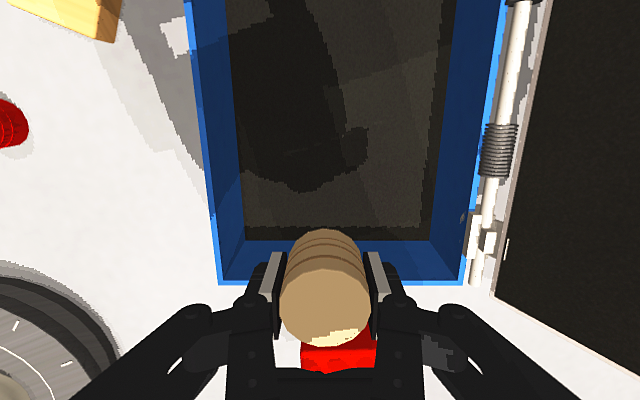

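```bash
python3 -c "
from h import *
c=np.array([543.,193.6]); a=np.radians(79.5); X=np.array([np.cos(a),np.sin(a)]);Y=np.array([-X[1],X[0]])
for u,v,z in [(219,284,75),(463,285,75),(190,60,75),(498,60,75),(245,240,12),(433,240,12)]:
  p=pt('w10',u,v,z=z)[:2]; print(p.round(1),((p-c)@X).round(1),((p-c)@Y).round(1), pt('w10',u,v).round(0))
print(([634.1,165.4]-c)@X,([634.1,165.4]-c)@Y)"
```

```text
[663.4  85.8] -84.1 -138.1 [664.  85.  74.]
[694.8 251.5] 84.6 -138.7 [750. 280.  -0.]
[523.6 110.4] -85.4 3.9 [511.  84.   1.]
[554.2 276.9] 83.9 4.2 [554. 277.  74.]
[660.5  89.8] -80.6 -134.4 [661.  90.  12.]
[690.2 251.5] 83.8 -134.2 [686. 249.  20.]
-11.126132020968871 -94.71356389795484
```

>>> carry_out([
  {"offset":[0,0.001,0.03],"turn":0,"hand":32},
  {"offset":[0,0.001,0.06],"turn":0,"hand":32},
  {"offset":[0,0.001,0.09],"turn":0,"hand":32},
  {"offset":[0,0.001,0.12],"turn":0,"hand":32},
  {"offset":[0,0.001,0.14],"turn":0,"hand":32},
  {"offset":[0,0.001,0.155],"turn":0,"hand":32},
  {"offset":[0,0.001,0.165],"turn":0,"hand":32},
  {"offset":[0,0.001,0.172],"turn":0,"hand":32},
  {"offset":[0,0.001,0.176],"turn":0,"hand":32},
  {"offset":[0,0.001,0.176],"turn":0,"hand":32},
  {"offset":[0,0.001,0.176],"turn":0,"hand":32},
])

```text
clock: 17.65
tool_pos: [634.9, 166.9, 92.1]
ee_rot: [0.091, 0.996, 0.0, 0.0]
contact_force: [0.1, -0.2, -2.0]
grip_width: 0.439
```

```bash
python3 -c "
from h import *
mv((634.6,166.5,90.5),-79.5)"
```

```text
clock 17.65 pos [634.9 166.9  92.1] t -79.6 q6 -1.23 F [ 0.1 -0.2 -2. ] g 37.5
off [ 0.0003 -0.0008  0.0027] turn 0.0033 dist 1.7
```

>>> carry_out([
  {"offset":[0,0,0.002],"turn":0,"hand":32},
  {"offset":[0,0,0.002],"turn":0,"hand":42},
  {"offset":[0,0,0.002],"turn":0,"hand":50},
  {"offset":[0,0,0.002],"turn":0,"hand":58},
  {"offset":[0,0,0.002],"turn":0,"hand":58},
  {"offset":[0,0,0.002],"turn":0,"hand":58},
  {"offset":[0,0,-0.03],"turn":0,"hand":58},
  {"offset":[0,0,-0.08],"turn":0,"hand":58},
  {"offset":[0,0,-0.13],"turn":0,"hand":58},
  {"offset":[0,0,-0.18],"turn":0,"hand":58},
  {"offset":[0,0,-0.18],"turn":0,"hand":58},
])

```text
clock: 18.57
tool_pos: [636.3, 167.2, 205.6]
ee_rot: [0.091, 0.996, 0.001, 0.004]
contact_force: [0.8, -0.6, 0.8]
grip_width: 0.673
```

```bash
python3 -c "
from h import *
shot('wrist','w11')
mv((444.8,-78.8,200),-79.5)"
```

```text
clock 18.62 pos [635.5 167.1 202.8] t -79.59 q6 -1.23 F [ 0.3  0.2 -0.3] g 58.1
off [ 0.2387 -0.4604  0.0026] turn 0.0031 dist 311.2
```

View pics/w11.png

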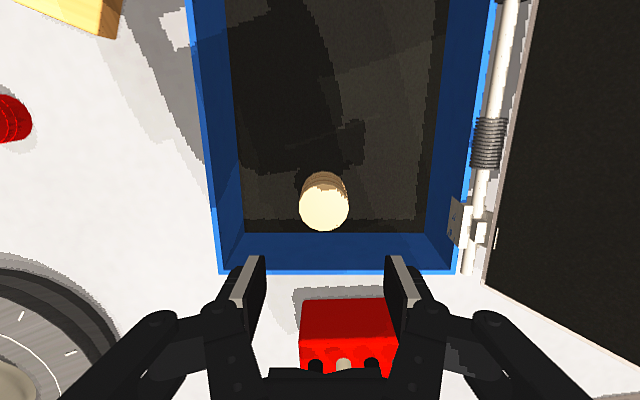

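Plug A stands in the box (top centre at about 324,207). On to B.

>>> carry_out([
  {"offset":[0.03,-0.058,0],"turn":0,"hand":60},
  {"offset":[0.06,-0.115,0],"turn":0,"hand":60},
  {"offset":[0.09,-0.173,0],"turn":0,"hand":60},
  {"offset":[0.12,-0.23,0],"turn":0,"hand":60},
  {"offset":[0.15,-0.29,0],"turn":0,"hand":60},
  {"offset":[0.18,-0.347,0],"turn":0,"hand":60},
  {"offset":[0.21,-0.405,0],"turn":0,"hand":60},
  {"offset":[0.232,-0.448,0],"turn":0,"hand":60},
  {"offset":[0.2387,-0.46,0],"turn":0,"hand":60},
  {"offset":[0.2387,-0.46,0],"turn":0,"hand":60},
  {"offset":[0.2387,-0.46,0],"turn":0,"hand":60},
])

```text
clock: 19.53
tool_pos: [444.2, -78.7, 199.3]
ee_rot: [0.091, 0.996, 0.0, -0.0]
contact_force: [0.4, 0.3, 0.3]
grip_width: 0.702
```

```bash
python3 -c "
from h import *
shot('wrist','w12')
mv((444.8,-78.8,79),-79.5)"
```

```text
clock 19.58 pos [444.5 -78.3 199.3] t -79.59 q6 -1.71 F [-0.3 -0.1 -0.6] g 60.3
off [-0.0006 -0.0008  0.2005] turn 0.003 dist 120.3
```

View pics/w12.png

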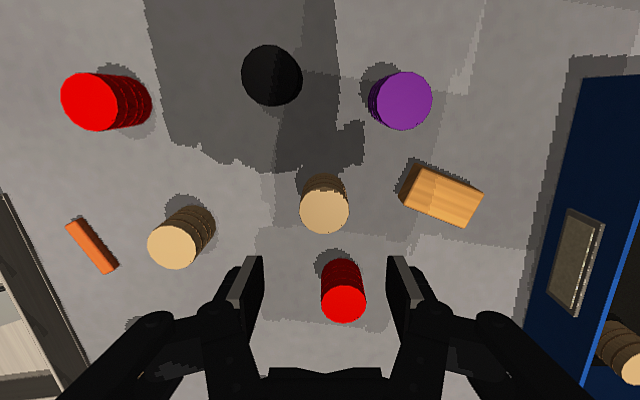

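```bash
python3 -c "
from h import *
for n,u,v in [('B',324,205),('C',172,247),('red',343,304)]: print(n,pt('w12',u,v).round(1))
p=pt('w12',324,205); mv((p[0],p[1],79),-79.5)"
```

```text
B [440.9 -79.   45. ]
C [ 452.4 -199.6   47. ]
red [528.4 -79.3  45.5]
clock 19.58 pos [444.5 -78.3 199.3] t -79.59 q6 -1.71 F [-0.3 -0.1 -0.6] g 60.3
off [ 0.0058 -0.0023  0.2005] turn 0.003 dist 120.4
```

>>> carry_out([
  {"offset":[0.0055,-0.002,0.04],"turn":0,"hand":60},
  {"offset":[0.0055,-0.002,0.08],"turn":0,"hand":60},
  {"offset":[0.0055,-0.002,0.12],"turn":0,"hand":60},
  {"offset":[0.0055,-0.002,0.15],"turn":0,"hand":60},
  {"offset":[0.0055,-0.002,0.18],"turn":0,"hand":60},
  {"offset":[0.0055,-0.002,0.194],"turn":0,"hand":60},
  {"offset":[0.0055,-0.002,0.2],"turn":0,"hand":60},
  {"offset":[0.0055,-0.002,0.2],"turn":0,"hand":60},
  {"offset":[0.0055,-0.002,0.2],"turn":0,"hand":60},
], grip_force=20)

```text
clock: 20.33
tool_pos: [440.9, -79.0, 80.0]
ee_rot: [0.09, 0.996, -0.0, 0.0]
contact_force: [0.2, -0.1, 0.2]
grip_width: 0.699
```

>>> carry_out([
  {"offset":[0,0,0],"turn":0,"hand":45},
  {"offset":[0,0,0],"turn":0,"hand":40},
  {"offset":[0,0,0],"turn":0,"hand":36},
  {"offset":[0,0,0],"turn":0,"hand":32},
  {"offset":[0,0,0],"turn":0,"hand":32},
  {"offset":[0,0,0],"turn":0,"hand":32},
  {"offset":[0,0,0],"turn":0,"hand":32},
], grip_force=20)

```text
clock: 20.92
tool_pos: [440.8, -79.4, 80.4]
ee_rot: [0.091, 0.996, -0.0, 0.001]
contact_force: [0.6, 0.9, 6.5]
grip_width: 0.441
```

```bash
python3 -c "
from h import *
mv((570.7,178.3,200),-79.5)"
```

```text
clock 20.92 pos [440.8 -79.4  80.4] t -79.58 q6 -1.72 F [0.6 0.9 6.5] g 37.7
off [-0.1357  0.4615 -0.1992] turn 0.0027 dist 312.4
```

>>> carry_out([
  {"offset":[0,0,-0.04],"turn":0,"hand":32},
  {"offset":[0,0,-0.09],"turn":0,"hand":32},
  {"offset":[-0.01,0.03,-0.14],"turn":0,"hand":32},
  {"offset":[-0.025,0.085,-0.18],"turn":0,"hand":32},
  {"offset":[-0.04,0.14,-0.2],"turn":0,"hand":32},
  {"offset":[-0.06,0.2,-0.2],"turn":0,"hand":32},
  {"offset":[-0.078,0.26,-0.2],"turn":0,"hand":32},
  {"offset":[-0.096,0.32,-0.2],"turn":0,"hand":32},
  {"offset":[-0.114,0.38,-0.2],"turn":0,"hand":32},
  {"offset":[-0.13,0.435,-0.2],"turn":0,"hand":32},
  {"offset":[-0.1357,0.4615,-0.2],"turn":0,"hand":32},
  {"offset":[-0.1357,0.4615,-0.2],"turn":0,"hand":32},
])

```text
clock: 21.92
tool_pos: [571.3, 181.2, 199.7]
ee_rot: [0.089, 0.996, 0.0, 0.001]
contact_force: [-0.7, -0.6, -1.0]
grip_width: 0.444
```

```bash
python3 -c "
from h import *
shot('wrist','w13')
mv((570.7,178.3,93.2),-79.5)"
```

```text
clock 21.97 pos [570.5 179.6 199.6] t -79.72 q6 -1.2 F [-0.2 -1.1 -0.6] g 37.7
off [-0.0006 -0.0021  0.1773] turn 0.0072 dist 106.4
```

View pics/w13.png

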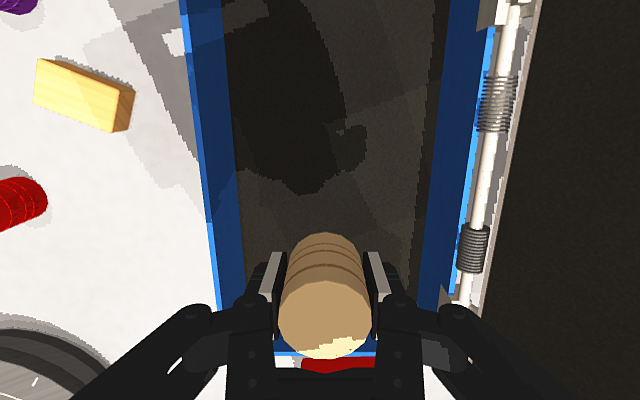

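>>> carry_out([
  {"offset":[0,-0.001,0.03],"turn":0,"hand":32},
  {"offset":[0,-0.001,0.06],"turn":0,"hand":32},
  {"offset":[0,-0.001,0.09],"turn":0,"hand":32},
  {"offset":[0,-0.001,0.12],"turn":0,"hand":32},
  {"offset":[0,-0.001,0.14],"turn":0,"hand":32},
  {"offset":[0,-0.001,0.155],"turn":0,"hand":32},
  {"offset":[0,-0.001,0.165],"turn":0,"hand":32},
  {"offset":[0,-0.001,0.172],"turn":0,"hand":32},
  {"offset":[0,-0.001,0.176],"turn":0,"hand":32},
  {"offset":[0,-0.001,0.176],"turn":0,"hand":32},
  {"offset":[0,-0.001,0.176],"turn":0,"hand":32},
])

```text
clock: 22.88
tool_pos: [570.7, 177.8, 94.4]
ee_rot: [0.091, 0.996, 0.0, 0.0]
contact_force: [0.1, 0.4, -1.6]
grip_width: 0.442
```

```bash
python3 -c "
from h import *
mv((570.7,178.3,92.8),-79.5)"
```

```text
clock 22.88 pos [570.7 177.8  94.4] t -79.59 q6 -1.2 F [ 0.1  0.4 -1.6] g 37.8
off [0.0001 0.0009 0.0027] turn 0.0032 dist 1.7
```

>>> carry_out([
  {"offset":[0,0,0.002],"turn":0,"hand":32},
  {"offset":[0,0,0.002],"turn":0,"hand":42},
  {"offset":[0,0,0.002],"turn":0,"hand":50},
  {"offset":[0,0,0.002],"turn":0,"hand":58},
  {"offset":[0,0,0.002],"turn":0,"hand":58},
  {"offset":[0,0,0.002],"turn":0,"hand":58},
  {"offset":[0,0,-0.03],"turn":0,"hand":58},
  {"offset":[0,0,-0.08],"turn":0,"hand":58},
  {"offset":[0,0,-0.13],"turn":0,"hand":58},
  {"offset":[0,0,-0.18],"turn":0,"hand":58},
  {"offset":[0,0,-0.18],"turn":0,"hand":58},
])

```text
clock: 23.8
tool_pos: [572.0, 178.1, 207.4]
ee_rot: [0.091, 0.996, 0.001, 0.004]
contact_force: [-0.4, -0.8, 0.5]
grip_width: 0.679
```

```bash
python3 -c "
from h import *
shot('wrist','w14')
mv((452.4,-199.6,200),-79.5)"
```

```text
clock 23.85 pos [571.3 177.9 204.9] t -79.59 q6 -1.2 F [-0.2  0.2  0.2] g 58.0
off [ 0.0812 -0.6547  0.0064] turn 0.0031 dist 395.8
```

View pics/w14.png

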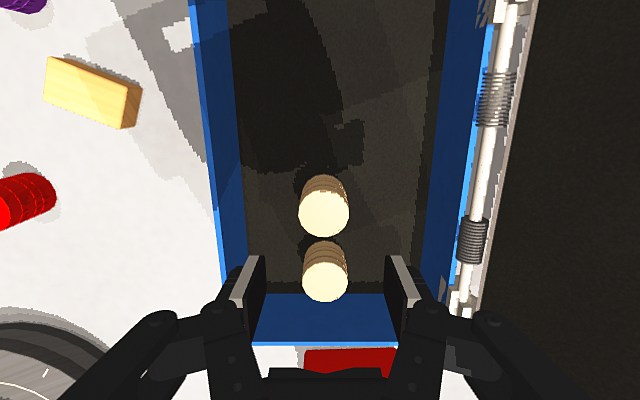

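Both plugs stand in the box (tops at 324,213 and 324,283). Now C.

>>> carry_out([
  {"offset":[0.008,-0.06,0],"turn":0,"hand":60},
  {"offset":[0.016,-0.125,0],"turn":0,"hand":60},
  {"offset":[0.024,-0.19,0],"turn":0,"hand":60},
  {"offset":[0.032,-0.255,0],"turn":0,"hand":60},
  {"offset":[0.04,-0.32,0],"turn":0,"hand":60},
  {"offset":[0.048,-0.385,0],"turn":0,"hand":60},
  {"offset":[0.056,-0.45,0],"turn":0,"hand":60},
  {"offset":[0.064,-0.515,0],"turn":0,"hand":60},
  {"offset":[0.072,-0.58,0],"turn":0,"hand":60},
  {"offset":[0.079,-0.635,0],"turn":0,"hand":60},
  {"offset":[0.081,-0.6547,0],"turn":0,"hand":60},
  {"offset":[0.081,-0.6547,0],"turn":0,"hand":60},
])

```text
clock: 24.85
tool_pos: [450.9, -201.9, 201.2]
ee_rot: [0.092, 0.996, 0.0, -0.0]
contact_force: [-0.2, 0.5, 0.7]
grip_width: 0.704
```

>>> carry_out([
  {"offset":[0,0,0],"turn":0,"hand":60},
  {"offset":[0,0,0],"turn":0,"hand":60},
  {"offset":[0,0,0],"turn":0,"hand":60},
])

```text
clock: 25.1
tool_pos: [452.0, -198.6, 201.7]
ee_rot: [0.09, 0.996, 0.0, -0.0]
contact_force: [0.0, 0.8, -0.7]
grip_width: 0.699
```

```bash
python3 -c "
from h import *
shot('wrist','w15')
mv((452.4,-199.6,80),-79.5)"
```

```text
clock 25.15 pos [ 452.  -198.6  201.9] t -79.69 q6 -1.94 F [ 0.8  0.1 -0.5] g 59.9
off [-0.0009 -0.0015  0.2031] turn 0.0064 dist 121.9
```

View pics/w15.png

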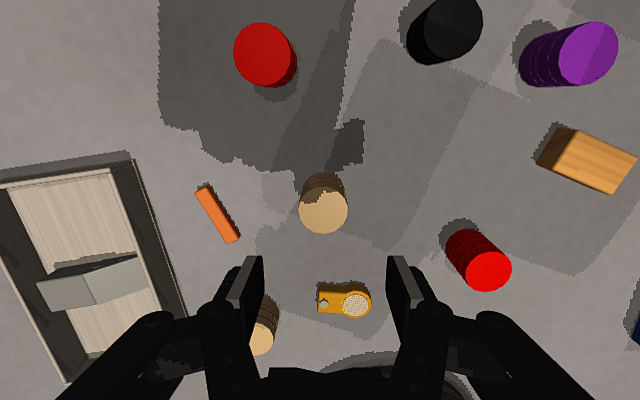

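```bash
python3 -c "
from h import *
for n,u,v in [('C',323,207.5),('D',263,338)]: print(n,pt('w15',u,v).round(1))
p=pt('w15',323,207.5); mv((p[0],p[1],80),-79.5)"
```

```text
C [ 450.5 -200.    47.2]
D [ 566.9 -276.3   36.9]
clock 25.15 pos [ 452.  -198.6  201.9] t -79.69 q6 -1.94 F [ 0.8  0.1 -0.5] g 59.9
off [ 0.0021 -0.0027  0.2031] turn 0.0064 dist 121.9
```

>>> carry_out([
  {"offset":[0.002,-0.0027,0.04],"turn":0,"hand":60},
  {"offset":[0.002,-0.0027,0.08],"turn":0,"hand":60},
  {"offset":[0.002,-0.0027,0.12],"turn":0,"hand":60},
  {"offset":[0.002,-0.0027,0.15],"turn":0,"hand":60},
  {"offset":[0.002,-0.0027,0.18],"turn":0,"hand":60},
  {"offset":[0.002,-0.0027,0.194],"turn":0,"hand":60},
  {"offset":[0.002,-0.0027,0.2],"turn":0,"hand":60},
  {"offset":[0.002,-0.0027,0.202],"turn":0,"hand":60},
  {"offset":[0.002,-0.0027,0.202],"turn":0,"hand":60},
], grip_force=20)

```text
clock: 25.9
tool_pos: [450.5, -201.0, 81.2]
ee_rot: [0.09, 0.996, -0.0, 0.0]
contact_force: [-0.2, 0.1, -0.1]
grip_width: 0.701
```

>>> carry_out([
  {"offset":[0,0,0],"turn":0,"hand":45},
  {"offset":[0,0,0],"turn":0,"hand":40},
  {"offset":[0,0,0],"turn":0,"hand":36},
  {"offset":[0,0,0],"turn":0,"hand":32},
  {"offset":[0,0,0],"turn":0,"hand":32},
  {"offset":[0,0,0],"turn":0,"hand":32},
  {"offset":[0,0,0],"turn":0,"hand":32},
], grip_force=20)

```text
clock: 26.48
tool_pos: [450.5, -201.3, 81.7]
ee_rot: [0.091, 0.996, -0.0, 0.001]
contact_force: [-0.5, 2.5, 6.2]
grip_width: 0.441
```

```bash
python3 -c "
from h import *
mv((506.8,190.1,200),-79.5)"
```

```text
clock 26.48 pos [ 450.5 -201.3   81.7] t -79.58 q6 -1.94 F [-0.5  2.5  6.2] g 37.7
off [ 0.0253  0.6584 -0.1976] turn 0.0028 dist 412.7
```

>>> carry_out([
  {"offset":[0,0,-0.04],"turn":0,"hand":32},
  {"offset":[0,0,-0.09],"turn":0,"hand":32},
  {"offset":[0,0.03,-0.14],"turn":0,"hand":32},
  {"offset":[0.003,0.085,-0.18],"turn":0,"hand":32},
  {"offset":[0.006,0.145,-0.2],"turn":0,"hand":32},
  {"offset":[0.009,0.21,-0.2],"turn":0,"hand":32},
  {"offset":[0.011,0.275,-0.2],"turn":0,"hand":32},
  {"offset":[0.014,0.34,-0.2],"turn":0,"hand":32},
  {"offset":[0.016,0.405,-0.2],"turn":0,"hand":32},
  {"offset":[0.019,0.47,-0.2],"turn":0,"hand":32},
  {"offset":[0.022,0.535,-0.2],"turn":0,"hand":32},
  {"offset":[0.024,0.59,-0.2],"turn":0,"hand":32},
])

```text
clock: 27.48
tool_pos: [499.8, 152.0, 201.3]
ee_rot: [0.09, 0.996, 0.0, 0.0]
contact_force: [0.6, 0.7, -0.3]
grip_width: 0.441
```

>>> carry_out([
  {"offset":[0.001,0.04,0],"turn":0,"hand":32},
  {"offset":[0.001,0.065,0],"turn":0,"hand":32},
  {"offset":[0.001,0.068,0],"turn":0,"hand":32},
  {"offset":[0.001,0.068,0],"turn":0,"hand":32},
  {"offset":[0.001,0.068,0],"turn":0,"hand":32},
])

```text
clock: 27.9
tool_pos: [506.5, 189.2, 200.9]
ee_rot: [0.091, 0.996, -0.0, -0.0]
contact_force: [-0.5, 0.2, -0.9]
grip_width: 0.439
```

```bash
python3 -c "
from h import *
shot('wrist','w16')
mv((506.8,190.1,94.5),-79.5)"
```

```text
clock 27.95 pos [506.6 188.9 200.9] t -79.55 q6 -1.15 F [ 0.4 -0.6 -1.4] g 37.7
off [1.000e-04 2.000e-03 1.773e-01] turn 0.0016 dist 106.4
```

View pics/w16.png

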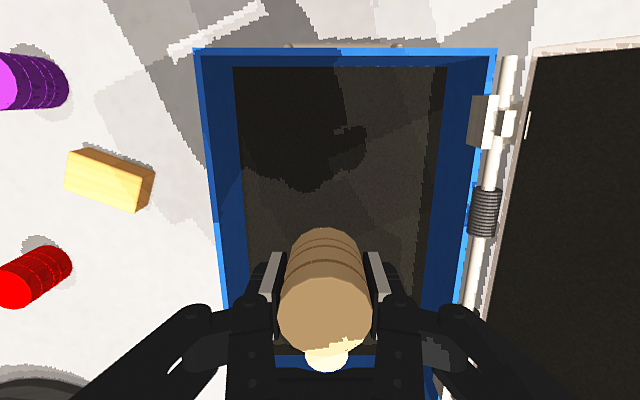

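>>> carry_out([
  {"offset":[0,0.001,0.03],"turn":0,"hand":32},
  {"offset":[0,0.001,0.06],"turn":0,"hand":32},
  {"offset":[0,0.001,0.09],"turn":0,"hand":32},
  {"offset":[0,0.001,0.12],"turn":0,"hand":32},
  {"offset":[0,0.001,0.14],"turn":0,"hand":32},
  {"offset":[0,0.001,0.155],"turn":0,"hand":32},
  {"offset":[0,0.001,0.165],"turn":0,"hand":32},
  {"offset":[0,0.001,0.172],"turn":0,"hand":32},
  {"offset":[0,0.001,0.176],"turn":0,"hand":32},
  {"offset":[0,0.001,0.176],"turn":0,"hand":32},
  {"offset":[0,0.001,0.176],"turn":0,"hand":32},
])

```text
clock: 28.87
tool_pos: [507.1, 190.4, 95.6]
ee_rot: [0.091, 0.996, 0.0, 0.0]
contact_force: [0.2, -0.3, -0.9]
grip_width: 0.438
```

```bash
python3 -c "
from h import *
mv((506.8,190.1,94.1),-79.5)"
```

```text
clock 28.87 pos [507.1 190.4  95.6] t -79.59 q6 -1.15 F [ 0.2 -0.3 -0.9] g 37.4
off [ 0.0004 -0.0005  0.0025] turn 0.0029 dist 1.5
```

>>> carry_out([
  {"offset":[0,0,0.002],"turn":0,"hand":32},
  {"offset":[0,0,0.002],"turn":0,"hand":42},
  {"offset":[0,0,0.002],"turn":0,"hand":50},
  {"offset":[0,0,0.002],"turn":0,"hand":58},
  {"offset":[0,0,0.002],"turn":0,"hand":58},
  {"offset":[0,0,0.002],"turn":0,"hand":58},
  {"offset":[0,0,-0.03],"turn":0,"hand":58},
  {"offset":[0,0,-0.08],"turn":0,"hand":58},
  {"offset":[0,0,-0.13],"turn":0,"hand":58},
  {"offset":[0,0,-0.18],"turn":0,"hand":58},
  {"offset":[0,0,-0.18],"turn":0,"hand":58},
])

```text
clock: 29.78
tool_pos: [508.3, 190.8, 208.2]
ee_rot: [0.091, 0.996, 0.001, 0.004]
contact_force: [-0.0, 0.4, 0.7]
grip_width: 0.68
```

```bash
python3 -c "
from h import *
shot('wrist','w17'); shot('side','sd17')
mv((566,-281,200),-79.5)"
```

```text
clock 29.88 pos [507.  190.5 204.1] t -79.59 q6 -1.15 F [ 0.6  0.2 -1.2] g 58.1
off [-0.2385 -0.7551  0.0067] turn 0.0032 dist 475.1
```

View pics/w17.png

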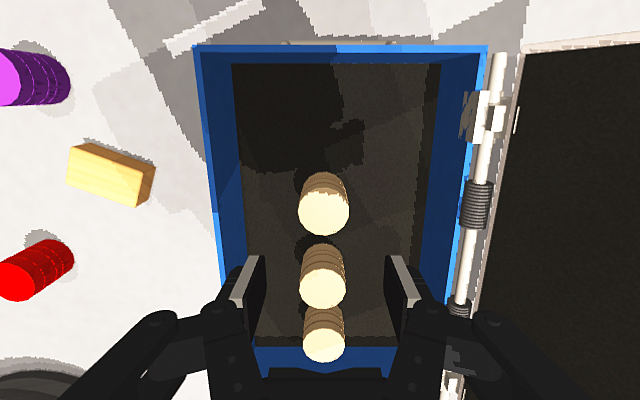

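View pics/sd17.png

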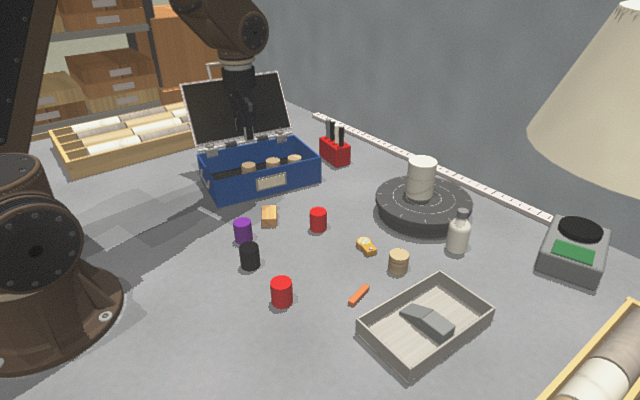

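>>> carry_out([
  {"offset":[-0.018,-0.06,0],"turn":0,"hand":60},
  {"offset":[-0.038,-0.12,0],"turn":0,"hand":60},
  {"offset":[-0.057,-0.18,0],"turn":0,"hand":60},
  {"offset":[-0.077,-0.244,0],"turn":0,"hand":60},
  {"offset":[-0.097,-0.308,0],"turn":0,"hand":60},
  {"offset":[-0.117,-0.372,0],"turn":0,"hand":60},
  {"offset":[-0.137,-0.436,0],"turn":0,"hand":60},
  {"offset":[-0.158,-0.5,0],"turn":0,"hand":60},
  {"offset":[-0.178,-0.565,0],"turn":0,"hand":60},
  {"offset":[-0.198,-0.63,0],"turn":0,"hand":60},
  {"offset":[-0.218,-0.69,0],"turn":0,"hand":60},
  {"offset":[-0.232,-0.735,0],"turn":0,"hand":60},
])

```text
clock: 30.88
tool_pos: [563.8, -271.5, 201.4]
ee_rot: [0.091, 0.996, 0.0, -0.001]
contact_force: [0.1, 0.6, 1.4]
grip_width: 0.702
```

>>> carry_out([
  {"offset":[-0.0065,-0.02,0],"turn":0,"hand":60},
  {"offset":[-0.0065,-0.02,0],"turn":0,"hand":60},
  {"offset":[-0.0065,-0.02,0],"turn":0,"hand":60},
  {"offset":[-0.0065,-0.02,0],"turn":0,"hand":60},
])

```text
clock: 31.22
tool_pos: [565.6, -279.6, 202.4]
ee_rot: [0.09, 0.996, 0.0, -0.001]
contact_force: [0.4, 0.9, 0.2]
grip_width: 0.701
```

```bash
python3 -c "
from h import *
shot('wrist','w18')
mv((566,-281,200),-79.5)"
```

```text
clock 31.27 pos [ 565.7 -279.5  202.7] t -79.67 q6 -1.95 F [ 0.8 -0.3 -0.4] g 60.1
off [-0.0009 -0.0024  0.0046] turn 0.0055 dist 3.2
```

View pics/w18.png

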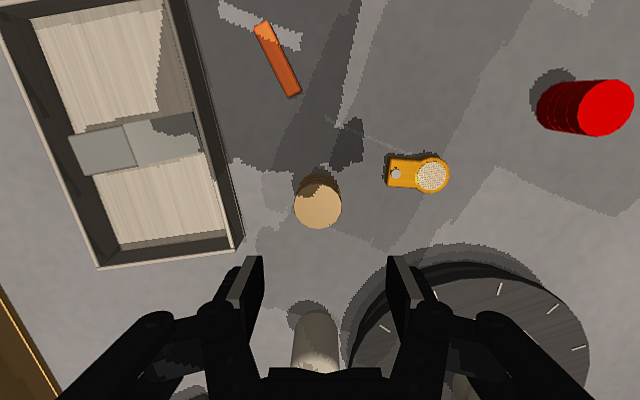

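```bash
python3 -c "
from h import *
p=pt('w18',318,205.5);print(p); mv((p[0],p[1],78),-79.5)"
```

```text
[ 565.19733309 -285.0904555    37.40535756]
clock 31.27 pos [ 565.7 -279.5  202.7] t -79.67 q6 -1.95 F [ 0.8 -0.3 -0.4] g 60.1
off [-0.001  -0.0095  0.2079] turn 0.0055 dist 124.9
```

>>> carry_out([
  {"offset":[-0.001,-0.0085,0.04],"turn":0,"hand":60},
  {"offset":[-0.001,-0.0085,0.08],"turn":0,"hand":60},
  {"offset":[-0.001,-0.0085,0.12],"turn":0,"hand":60},
  {"offset":[-0.001,-0.0085,0.15],"turn":0,"hand":60},
  {"offset":[-0.001,-0.0085,0.18],"turn":0,"hand":60},
  {"offset":[-0.001,-0.0085,0.194],"turn":0,"hand":60},
  {"offset":[-0.001,-0.0085,0.202],"turn":0,"hand":60},
  {"offset":[-0.001,-0.0085,0.207],"turn":0,"hand":60},
  {"offset":[-0.001,-0.0085,0.207],"turn":0,"hand":60},
], grip_force=20)

```text
clock: 32.02
tool_pos: [565.7, -285.8, 79.2]
ee_rot: [0.09, 0.996, -0.0, 0.0]
contact_force: [0.1, 0.2, -0.7]
grip_width: 0.704
```

>>> carry_out([
  {"offset":[0,0,0],"turn":0,"hand":45},
  {"offset":[0,0,0],"turn":0,"hand":40},
  {"offset":[0,0,0],"turn":0,"hand":36},
  {"offset":[0,0,0],"turn":0,"hand":32},
  {"offset":[0,0,0],"turn":0,"hand":32},
  {"offset":[0,0,0],"turn":0,"hand":32},
  {"offset":[0,0,0],"turn":0,"hand":32},
], grip_force=20)

```text
clock: 32.6
tool_pos: [565.8, -286.2, 80.0]
ee_rot: [0.091, 0.996, -0.0, 0.001]
contact_force: [-1.2, 2.6, 6.9]
grip_width: 0.438
```

```bash
python3 -c "
from h import *
mv((447.8,201.1,200),-79.5)"
```

```text
clock 32.6 pos [ 565.8 -286.2   80. ] t -79.59 q6 -1.96 F [-1.2  2.6  6.9] g 37.4
off [ 0.3399  0.7632 -0.2008] turn 0.0029 dist 515.6
```

>>> carry_out([
  {"offset":[0,0,-0.04],"turn":0,"hand":32},
  {"offset":[0,0,-0.09],"turn":0,"hand":32},
  {"offset":[0.012,0.027,-0.14],"turn":0,"hand":32},
  {"offset":[0.034,0.076,-0.18],"turn":0,"hand":32},
  {"offset":[0.058,0.13,-0.2],"turn":0,"hand":32},
  {"offset":[0.083,0.187,-0.2],"turn":0,"hand":32},
  {"offset":[0.109,0.245,-0.2],"turn":0,"hand":32},
  {"offset":[0.135,0.303,-0.2],"turn":0,"hand":32},
  {"offset":[0.161,0.361,-0.2],"turn":0,"hand":32},
  {"offset":[0.187,0.42,-0.2],"turn":0,"hand":32},
  {"offset":[0.21,0.47,-0.2],"turn":0,"hand":32},
  {"offset":[0.225,0.505,-0.2],"turn":0,"hand":32},
])

```text
clock: 33.6
tool_pos: [486.3, 38.6, 199.3]
ee_rot: [0.09, 0.996, 0.0, 0.0]
contact_force: [0.4, 0.5, -1.5]
grip_width: 0.434
```

```bash
python3 -c "
from h import *
mv((447.8,201.1,200),-79.5)"
```

```text
clock 33.6 pos [486.3  38.6 199.3] t -79.66 q6 -1.45 F [ 0.4  0.5 -1.5] g 37.1
off [ 0.1117  0.2549 -0.0011] turn 0.0052 dist 167.0
```

>>> carry_out([
  {"offset":[0.022,0.05,0],"turn":0,"hand":32},
  {"offset":[0.046,0.105,0],"turn":0,"hand":32},
  {"offset":[0.07,0.16,0],"turn":0,"hand":32},
  {"offset":[0.094,0.214,0],"turn":0,"hand":32},
  {"offset":[0.108,0.245,0],"turn":0,"hand":32},
  {"offset":[0.113,0.257,0],"turn":0,"hand":32},
  {"offset":[0.113,0.257,0],"turn":0,"hand":32},
  {"offset":[0.113,0.257,0],"turn":0,"hand":32},
  {"offset":[0.113,0.257,0],"turn":0,"hand":32},
])

```text
clock: 34.35
tool_pos: [449.0, 199.2, 199.0]
ee_rot: [0.091, 0.996, -0.0, 0.0]
contact_force: [0.1, -0.8, -0.7]
grip_width: 0.441
```

```bash
python3 -c "
from h import *
shot('wrist','w19')
mv((447.8,201.1,92.8),-79.5)"
```

```text
clock 34.4 pos [449.  199.1 199. ] t -79.51 q6 -1.1 F [-0.1 -0.7 -0.6] g 37.4
off [0.0027 0.003  0.177 ] turn 0.0003 dist 106.2
```

View pics/w19.png

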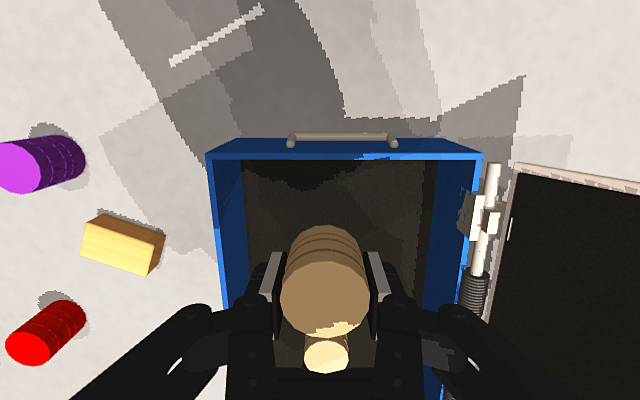

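>>> carry_out([
  {"offset":[0.0015,0.001,0.03],"turn":0,"hand":32},
  {"offset":[0.0015,0.001,0.06],"turn":0,"hand":32},
  {"offset":[0.0015,0.001,0.09],"turn":0,"hand":32},
  {"offset":[0.0015,0.001,0.12],"turn":0,"hand":32},
  {"offset":[0.0015,0.001,0.14],"turn":0,"hand":32},
  {"offset":[0.0015,0.001,0.155],"turn":0,"hand":32},
  {"offset":[0.0015,0.001,0.165],"turn":0,"hand":32},
  {"offset":[0.0015,0.001,0.172],"turn":0,"hand":32},
  {"offset":[0.0015,0.001,0.176],"turn":0,"hand":32},
  {"offset":[0.0015,0.001,0.176],"turn":0,"hand":32},
  {"offset":[0.0015,0.001,0.176],"turn":0,"hand":32},
])

```text
clock: 35.32
tool_pos: [448.1, 200.9, 93.7]
ee_rot: [0.091, 0.996, 0.0, 0.0]
contact_force: [0.2, -0.4, -0.4]
grip_width: 0.443
```

```bash
python3 -c "
from h import *
mv((447.8,201.1,92.4),-79.5)"
```

```text
clock 35.32 pos [448.1 200.9  93.7] t -79.59 q6 -1.1 F [ 0.2 -0.4 -0.4] g 37.8
off [0.0005 0.0002 0.0022] turn 0.0029 dist 1.4
```

>>> carry_out([
  {"offset":[0,0,0.002],"turn":0,"hand":32},
  {"offset":[0,0,0.002],"turn":0,"hand":42},
  {"offset":[0,0,0.002],"turn":0,"hand":50},
  {"offset":[0,0,0.002],"turn":0,"hand":58},
  {"offset":[0,0,0.002],"turn":0,"hand":58},
  {"offset":[0,0,0.002],"turn":0,"hand":58},
  {"offset":[0,0,-0.03],"turn":0,"hand":58},
  {"offset":[0,0,-0.08],"turn":0,"hand":58},
  {"offset":[0,0,-0.13],"turn":0,"hand":58},
  {"offset":[0,0,-0.18],"turn":0,"hand":58},
  {"offset":[0,0,-0.18],"turn":0,"hand":58},
])

```text
clock: 36.23
tool_pos: [449.0, 201.4, 206.0]
ee_rot: [0.091, 0.996, 0.001, 0.003]
contact_force: [0.4, 0.9, 0.4]
grip_width: 0.68
```

```bash
python3 -c "
from h import *
shot('wrist','w20'); shot('side','sd20'); shot('scene','sc20')
mv((579,392,400),-79.5)"
```

```text
clock 36.38 pos [447.6 200.9 201.2] t -79.59 q6 -1.1 F [-0.3 -0.1  0.2] g 58.1
off [-0.1579  0.3529 -0.3313] turn 0.0031 dist 305.5
```

View pics/w20.png

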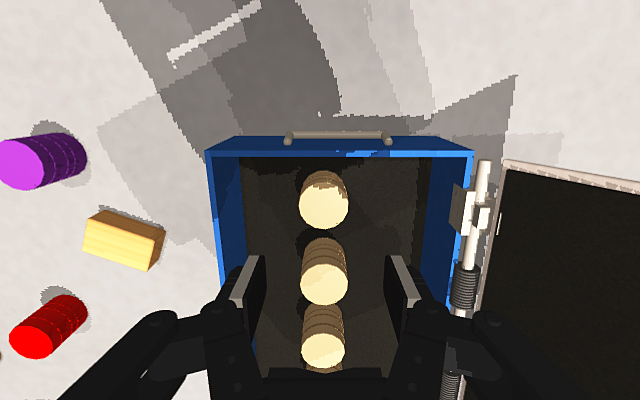

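View pics/sd20.png

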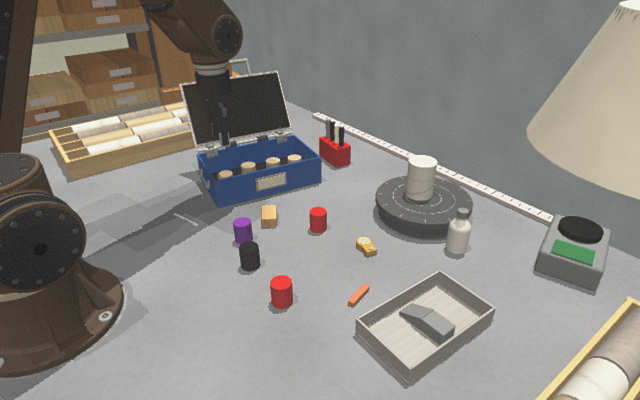

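View pics/sc20.png

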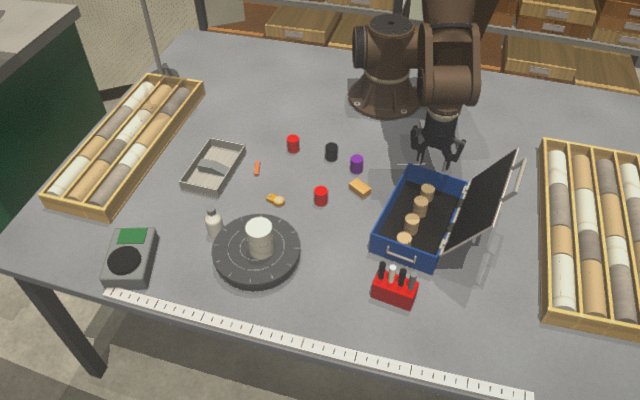

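>>> carry_out([
  {"offset":[0,0,-0.06],"turn":0,"hand":40},
  {"offset":[0,0,-0.12],"turn":0,"hand":40},
  {"offset":[0,0,-0.18],"turn":0,"hand":40},
  {"offset":[0,0,-0.24],"turn":0,"hand":40},
  {"offset":[0,0,-0.3],"turn":0,"hand":40},
  {"offset":[-0.01,0.02,-0.33],"turn":0,"hand":40},
  {"offset":[-0.03,0.07,-0.33],"turn":0,"hand":40},
  {"offset":[-0.055,0.125,-0.33],"turn":0,"hand":40},
  {"offset":[-0.08,0.18,-0.33],"turn":0,"hand":40},
  {"offset":[-0.105,0.235,-0.33],"turn":0,"hand":40},
  {"offset":[-0.13,0.29,-0.33],"turn":0,"hand":40},
  {"offset":[-0.15,0.335,-0.33],"turn":0,"hand":40},
])

```text
clock: 37.38
tool_pos: [573.9, 384.5, 396.4]
ee_rot: [0.091, 0.996, -0.001, -0.001]
contact_force: [0.5, -0.4, 0.8]
grip_width: 0.46
```

>>> carry_out([
  {"offset":[-0.008,0.018,0],"turn":0,"hand":40},
  {"offset":[-0.008,0.018,0],"turn":0,"hand":40},
  {"offset":[-0.008,0.018,0],"turn":0,"hand":40},
  {"offset":[-0.008,0.018,0],"turn":0,"hand":40},
  {"offset":[-0.008,0.018,0],"turn":0,"hand":40},
])

```text
clock: 37.8
tool_pos: [579.1, 391.3, 399.3]
ee_rot: [0.091, 0.996, -0.0, -0.0]
contact_force: [0.6, -0.1, 0.2]
grip_width: 0.466
```

```bash
python3 -c "
from h import *
shot('wrist','w21')
mv((578.8,391.3,324.7),-79.5)"
```

```text
clock 37.85 pos [579.1 391.3 399.6] t -79.55 q6 -0.89 F [-0.6 -0.4  0.2] g 40.0
off [ 5.000e-04 -1.000e-04  1.249e-01] turn 0.0017 dist 74.9
```

View pics/w21.png

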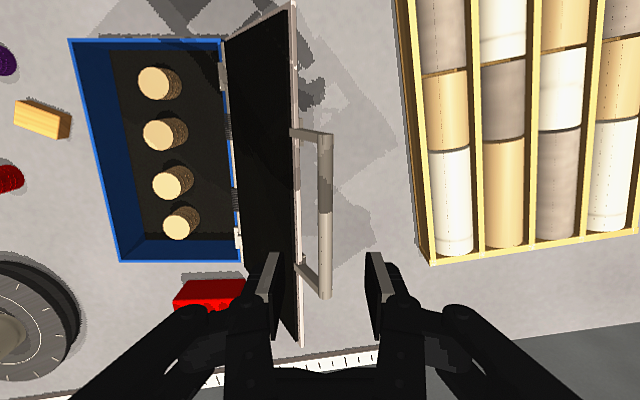

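>>> carry_out([
  {"offset":[0,0,0.03],"turn":0,"hand":40},
  {"offset":[0,0,0.06],"turn":0,"hand":40},
  {"offset":[0,0,0.09],"turn":0,"hand":40},
  {"offset":[0,0,0.115],"turn":0,"hand":40},
  {"offset":[0,0,0.125],"turn":0,"hand":40},
  {"offset":[0,0,0.125],"turn":0,"hand":40},
  {"offset":[0,0,0.125],"turn":0,"hand":20},
  {"offset":[0,0,0.125],"turn":0,"hand":5},
  {"offset":[0,0,0.125],"turn":0,"hand":5},
  {"offset":[0,0,0.125],"turn":0,"hand":5},
  {"offset":[0,0,0.125],"turn":0,"hand":5},
  {"offset":[0,0,0.125],"turn":0,"hand":5},
], grip_force=20)

```text
clock: 38.85
tool_pos: [579.4, 391.5, 325.8]
ee_rot: [0.091, 0.996, -0.0, 0.001]
contact_force: [-1.5, -5.4, 3.2]
grip_width: 0.108
```

```bash
python3 -c "
from h import *
mv((519.1,66,133.9),-79.5)
a0=2.097
for a in (2.05,2.0,1.9,1.8,1.7,1.6,1.5,1.4,1.3,1.2,1.1): print(a,round(-.36667*(np.cos(a)-np.cos(a0)),4),round(-.36667*(np.sin(a)-np.sin(a0)),4))
print()
a0=1.1
for a in (1,.9,.8,.7,.6,.55,.5,.45,.4,.35): print(a,round(-.36667*(np.cos(a)-np.cos(a0)),4),round(-.36667*(np.sin(a)-np.sin(a0)),4))
"
```

```text
clock 38.85 pos [579.4 391.5 325.8] t -79.58 q6 -0.89 F [-1.5 -5.4  3.2] g 9.2
off [ 0.0012 -0.5516  0.32  ] turn 0.0026 dist 382.6
2.05 -0.0151 -0.0083
2.0 -0.0316 -0.0163
1.9 -0.0656 -0.0299
1.8 -0.1009 -0.04
1.7 -0.1369 -0.0465
1.6 -0.1735 -0.0494
1.5 -0.2101 -0.0487
1.4 -0.2465 -0.0443
1.3 -0.2822 -0.0362
1.2 -0.317 -0.0247
1.1 -0.3505 -0.0097

1 -0.0318 0.0182
0.9 -0.0616 0.0396
0.8 -0.0891 0.0637
0.7 -0.1141 0.0906
0.6 -0.1363 0.1197
0.55 -0.1463 0.1351
0.5 -0.1555 0.151
0.45 -0.1638 0.1673
0.4 -0.1714 0.184
0.35 -0.1781 0.201
```

>>> carry_out([
  {"offset":[0,-0.0151,-0.0083],"turn":0,"hand":5},
  {"offset":[0,-0.0316,-0.0163],"turn":0,"hand":5},
  {"offset":[0,-0.0656,-0.0299],"turn":0,"hand":5},
  {"offset":[0,-0.1009,-0.04],"turn":0,"hand":5},
  {"offset":[0,-0.1369,-0.0465],"turn":0,"hand":5},
  {"offset":[0,-0.1735,-0.0494],"turn":0,"hand":5},
  {"offset":[0,-0.2101,-0.0487],"turn":0,"hand":5},
  {"offset":[0,-0.2465,-0.0443],"turn":0,"hand":5},
  {"offset":[0,-0.2822,-0.0362],"turn":0,"hand":5},
  {"offset":[0,-0.317,-0.0247],"turn":0,"hand":5},
  {"offset":[0,-0.3505,-0.0097],"turn":0,"hand":5},
  {"offset":[0,-0.3505,-0.0097],"turn":0,"hand":5},
])

```text
clock: 39.85
tool_pos: [540.4, 181.5, 330.3]
ee_rot: [0.092, 0.996, -0.001, -0.0]
contact_force: [-2.5, -2.4, 4.0]
grip_width: 0.103
```

```bash
python3 -c "
from h import *
mv((519.1,66,133.9),-79.5)
shot('side','sd22',(180,0,440,200),3)"
```

```text
clock 39.85 pos [540.4 181.5 330.3] t -79.47 q6 -1.18 F [-2.5 -2.4  4. ] g 8.8
off [-0.0004 -0.1951  0.3277] turn -0.001 dist 228.9
```

View pics/sd22.png

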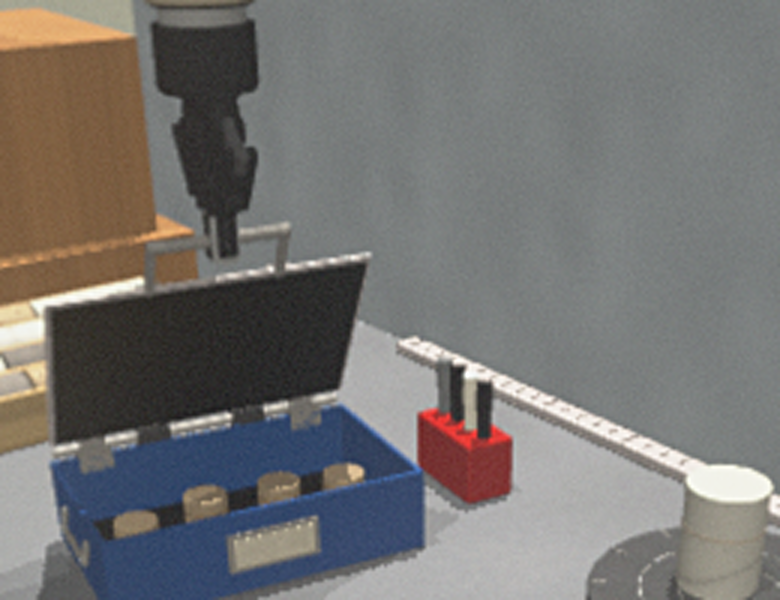

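>>> carry_out([
  {"offset":[0,-0.0318,0.0182],"turn":0,"hand":5},
  {"offset":[0,-0.0616,0.0396],"turn":0,"hand":5},
  {"offset":[0,-0.0891,0.0637],"turn":0,"hand":5},
  {"offset":[0,-0.1141,0.0906],"turn":0,"hand":5},
  {"offset":[0,-0.1255,0.105],"turn":0,"hand":5},
  {"offset":[0,-0.1363,0.1197],"turn":0,"hand":5},
  {"offset":[0,-0.1463,0.1351],"turn":0,"hand":5},
  {"offset":[0,-0.1555,0.151],"turn":0,"hand":5},
  {"offset":[0,-0.1638,0.1673],"turn":0,"hand":5},
  {"offset":[0,-0.1714,0.184],"turn":0,"hand":5},
  {"offset":[0,-0.1781,0.201],"turn":0,"hand":5},
  {"offset":[0,-0.1781,0.201],"turn":0,"hand":5},
])

```text
clock: 40.9
tool_pos: [521.4, 78.9, 208.4]
ee_rot: [0.091, 0.996, -0.0, -0.001]
contact_force: [-1.9, -5.8, 0.8]
grip_width: 0.107
```

```bash
python3 -c "
from h import *
mv((519.1,66,133.9),-79.5)
shot('side','sd23',(180,60,440,260),3)
a0=.35
for a in (.32,.28,.24,.2,.16,.12,.08,.05,.03,.01,-.01): print(a,round(-.36667*(np.cos(a)-np.cos(a0)),4),round(-.36667*(np.sin(a)-np.sin(a0)),4))
"
```

```text
clock 40.9 pos [521.4  78.9 208.4] t -79.57 q6 -1.36 F [-1.9 -5.8  0.8] g 9.1
off [-0.0003 -0.0218  0.1242] turn 0.0023 dist 75.7
0.32 -0.0036 0.0104
0.28 -0.008 0.0244
0.24 -0.0117 0.0386
0.2 -0.0149 0.0529
0.16 -0.0175 0.0673
0.12 -0.0196 0.0818
0.08 -0.0211 0.0964
0.05 -0.0218 0.1074
0.03 -0.0221 0.1147
0.01 -0.0222 0.1221
-0.01 -0.0222 0.1294
```

View pics/sd23.png

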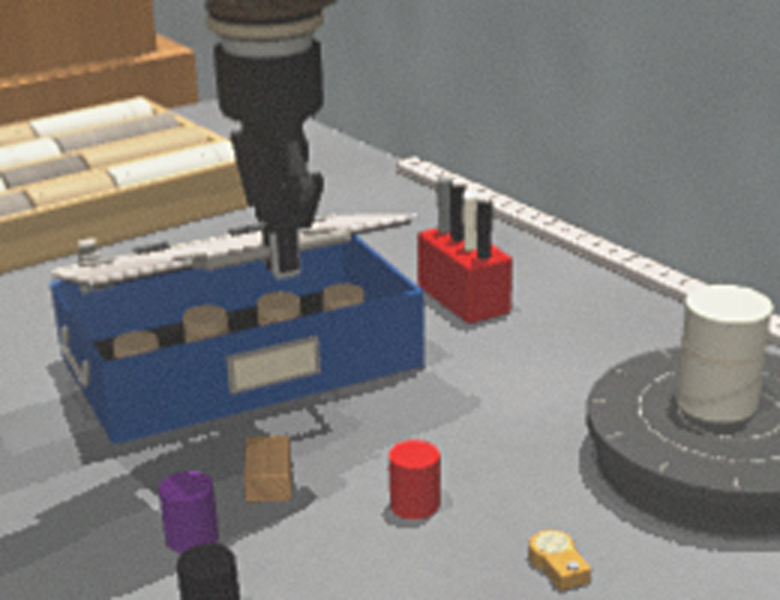

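>>> carry_out([
  {"offset":[0,-0.0036,0.0104],"turn":0,"hand":5},
  {"offset":[0,-0.008,0.0244],"turn":0,"hand":5},
  {"offset":[0,-0.0117,0.0386],"turn":0,"hand":5},
  {"offset":[0,-0.0149,0.0529],"turn":0,"hand":5},
  {"offset":[0,-0.0175,0.0673],"turn":0,"hand":5},
  {"offset":[0,-0.0196,0.0818],"turn":0,"hand":5},
  {"offset":[0,-0.0211,0.0964],"turn":0,"hand":5},
  {"offset":[0,-0.0218,0.1074],"turn":0,"hand":5},
  {"offset":[0,-0.0221,0.1147],"turn":0,"hand":5},
  {"offset":[0,-0.0222,0.12],"turn":0,"hand":5},
  {"offset":[0,-0.0222,0.1235],"turn":0,"hand":5},
  {"offset":[0,-0.0222,0.1235],"turn":0,"hand":5},
])

```text
clock: 41.95
tool_pos: [519.1, 66.1, 135.2]
ee_rot: [0.091, 0.996, -0.0, -0.001]
contact_force: [-2.0, -11.8, -1.7]
grip_width: 0.105
```

```bash
python3 -c "
from h import *
mv((519.1,66,133.9),-79.5)
shot('side','sd24',(180,60,440,260),3)
"
```

```text
clock 41.95 pos [519.1  66.1 135.2] t -79.6 q6 -1.39 F [ -2.  -11.8  -1.7] g 8.9
off [-0.0001 -0.0002  0.0021] turn 0.0032 dist 1.3
```

View pics/sd24.png

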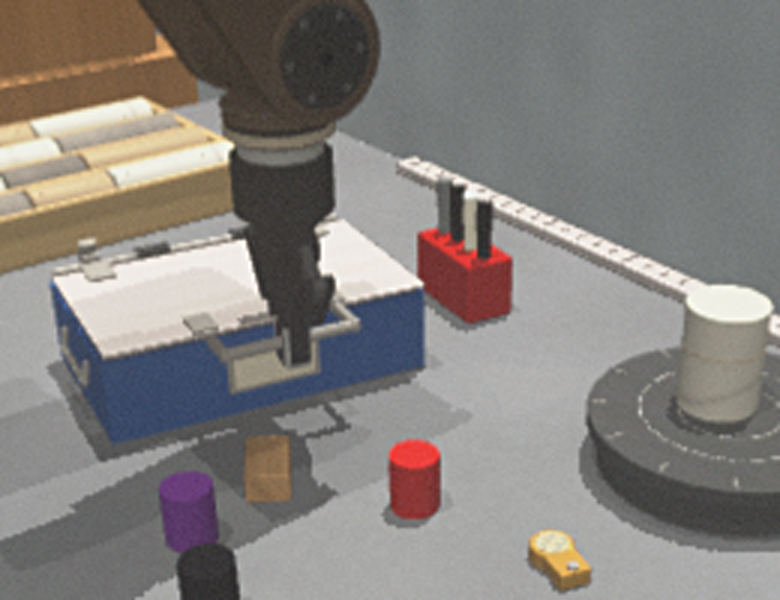

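>>> carry_out([
  {"offset":[0,0,0.002],"turn":0,"hand":5},
  {"offset":[0,0,0.004],"turn":0,"hand":5},
  {"offset":[0,0,0.006],"turn":0,"hand":5},
  {"offset":[0,0,0.006],"turn":0,"hand":5},
  {"offset":[0,0,0.006],"turn":0,"hand":5},
])

```text
clock: 42.42
tool_pos: [519.1, 66.1, 131.9]
ee_rot: [0.091, 0.996, -0.0, -0.001]
contact_force: [-2.8, -11.6, -2.2]
grip_width: 0.102
```

>>> carry_out([
  {"offset":[0,0,0.002],"turn":0,"hand":5},
  {"offset":[0,0,0.004],"turn":0,"hand":5},
  {"offset":[0,0,0.006],"turn":0,"hand":5},
  {"offset":[0,0,0.006],"turn":0,"hand":5},
  {"offset":[0,0,0.006],"turn":0,"hand":5},
])

```text
clock: 42.83
tool_pos: [519.5, 66.0, 130.4]
ee_rot: [0.091, 0.996, -0.0, 0.001]
contact_force: [-8.5, -12.2, 27.0]
grip_width: 0.105
```

```bash
python3 -c "
from h import *
mv((519.1,66,133.9),-79.5)
shot('wrist','w25')
shot('side','sd25',(180,120,360,240),4)
"
```

```text
clock 42.83 pos [519.5  66.  130.4] t -79.61 q6 -1.39 F [ -8.5 -12.2  27. ] g 9.0
off [ 0.0006 -0.0001 -0.0058] turn 0.0035 dist 3.5
```

View pics/sd25.png

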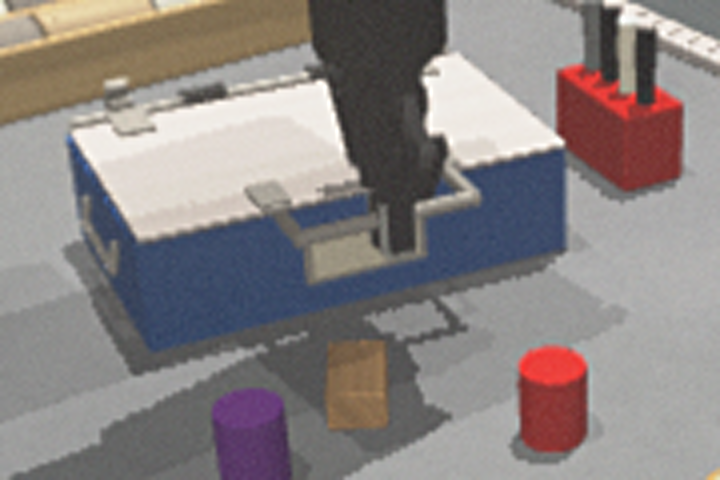

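View pics/w25.png

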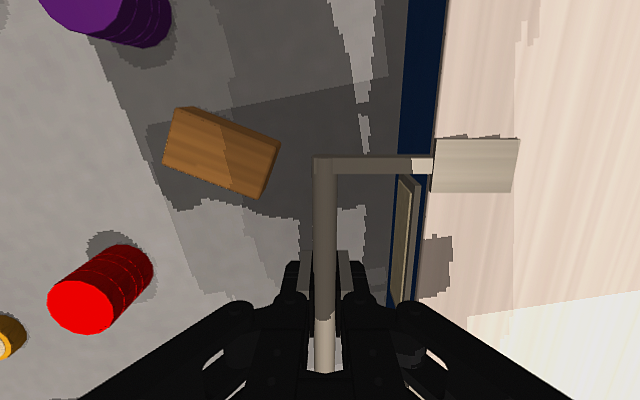

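>>> carry_out([
  {"offset":[0,0,-0.001],"turn":0,"hand":5},
  {"offset":[0,0,-0.002],"turn":0,"hand":5},
  {"offset":[0,0,-0.002],"turn":0,"hand":5},
  {"offset":[0,0,-0.002],"turn":0,"hand":15},
  {"offset":[0,0,-0.002],"turn":0,"hand":28},
  {"offset":[0,0,-0.002],"turn":0,"hand":30},
  {"offset":[0,0,-0.002],"turn":0,"hand":30},
  {"offset":[0,0,-0.002],"turn":0,"hand":30},
  {"offset":[0,0,-0.002],"turn":0,"hand":30},
])

```text
clock: 43.68
tool_pos: [519.7, 67.2, 129.4]
ee_rot: [0.091, 0.996, 0.0, 0.0]
contact_force: [0.1, -0.2, 0.6]
grip_width: 0.354
```

>>> carry_out([
  {"offset":[0,0,-0.01],"turn":0,"hand":30},
  {"offset":[0,0,-0.03],"turn":0,"hand":30},
  {"offset":[0,0,-0.06],"turn":0,"hand":30},
  {"offset":[0,0,-0.1],"turn":0,"hand":30},
  {"offset":[0,0,-0.15],"turn":0,"hand":30},
  {"offset":[0,0,-0.2],"turn":0,"hand":30},
  {"offset":[0,-0.05,-0.25],"turn":0,"hand":30},
  {"offset":[0,-0.1,-0.28],"turn":0,"hand":30},
  {"offset":[0,-0.15,-0.28],"turn":0,"hand":30},
  {"offset":[0,-0.15,-0.28],"turn":0,"hand":30},
  {"offset":[0,-0.15,-0.28],"turn":0,"hand":30},
])

```text
clock: 44.6
tool_pos: [503.1, -22.4, 298.2]
ee_rot: [0.092, 0.996, -0.0, 0.0]
contact_force: [-0.3, 0.0, 1.1]
grip_width: 0.351
```

```bash
python3 -c "
from h import *
shot('side','sd26');shot('scene','sc26')
mv((519.1,66,133.9),-79.5)
for u,v in [(260,150),(215,165),(300,150)]: print(pt('sd26',u,v))
"
```

```text
clock 44.7 pos [503.3 -21.1 297.5] t -79.57 q6 -1.56 F [0.5 0.9 0.1] g 30.0
off [0.0003 0.1475 0.2727] turn 0.0024 dist 186.0
[552.48329742 202.70964393  82.68120254]
[421.71708852 196.91392466  82.1074058 ]
[633.95295741 137.13717659  82.77780798]
```

View pics/sd26.png

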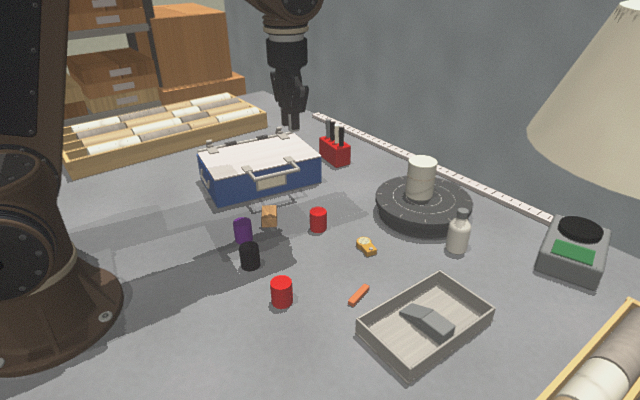

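View pics/sc26.png

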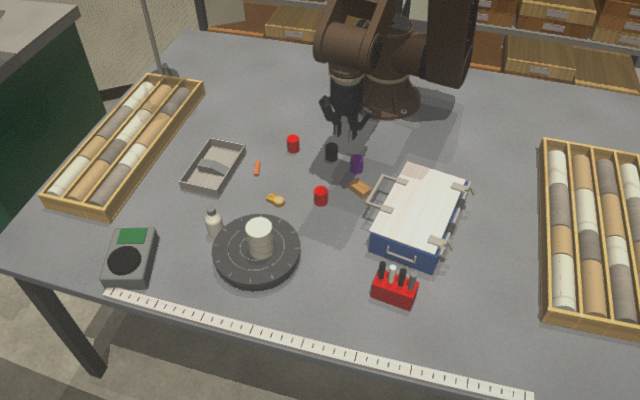

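The flap is shut, with its top at about 82 mm all over, and the wedge is in the tray. Nothing else has moved and the arm is clear, so I'm handing the job in.

```bash
python3 -c "
from workcell import arm
print(arm.close_job(), arm.get_obs()['clock'])"
```

```text
the job is handed in; nothing more can be done
the job is handed in; nothing more can be done
```

The job is done and handed in at about 45 s of the 210 s. The wedge is in the tool tray, all four plugs stand in the box, and the flap is shut. No verdict was reported.

- **Wedge and flap:** I put the wedge in the tray, then swung the flap open to its stop, where it stayed open after I let go.
- **Plugs:** Only four tan plugs were present. I stood them in a row on the liner with a 20 N grip, releasing each within about 2 mm of the floor. The wrist picture just before closing showed all four upright.
- **Closing:** I brought the flap down in small steps of about 0.5 rad/s near the end. When it met the rim I was still pressing down, and the wrist force rose to 27 N before I let go.
- **Last check:** The flap's top measured 82–83 mm at three points, against 82 mm when shut. The wedge is in the tray, the other things look unmoved, and the arm is clear. I could not see the plugs once the flap was shut.

Early position readings from the scene and side cameras differed by up to about 8 mm, so I measured each grasp again with the wrist camera.

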